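Press breaker contact arms with the hydraulic hand pump

TASK

Take every contact arm out of the blue tray and push its copper stem through a free hole of the steel press flange, from the side with the blue ledge, until its black head sits against the flange. When all are in, press them with the hand pump: four full strokes of its lever, each fully down and then let fully back up. Then pull all the arms out again and lay them flat in the compartments of the tray; leave the wrench, the can and the screwdriver alone.

Things in the scene. Friction and masses are not known exactly. Their poses are not given: they have to be found in the camera images.
- arm0: contact arm (2 or 3 of 3 present): black head 50 x 34 x 34 mm, on its +x face a copper stem, 16 mm diameter, 110 mm long, bevelled tip; about 0.3 kg, balancing in the head, so it lies level on the head. Origin: centre of the head's underside, x towards the tip (head x = -25 to 25 mm, stem axis z = 17 mm). Starts in a tray compartment, stem about along the tray's +y
- arm1: contact arm (2 or 3 of 3 present): black head 50 x 34 x 34 mm, on its +x face a copper stem, 16 mm diameter, 110 mm long, bevelled tip; about 0.3 kg, balancing in the head, so it lies level on the head. Origin: centre of the head's underside, x towards the tip (head x = -25 to 25 mm, stem axis z = 17 mm). Starts in a tray compartment, stem about along the tray's +y
- arm2: contact arm (2 or 3 of 3 present): black head 50 x 34 x 34 mm, on its +x face a copper stem, 16 mm diameter, 110 mm long, bevelled tip; about 0.3 kg, balancing in the head, so it lies level on the head. Origin: centre of the head's underside, x towards the tip (head x = -25 to 25 mm, stem axis z = 17 mm). Starts in a tray compartment, stem about along the tray's +y
- arm0_face (a point): on arm0: the centre of the head's front face, where the stem starts (on the stem axis); axes as the arm's
- arm1_face (a point): on arm1: the centre of the head's front face, where the stem starts (on the stem axis); axes as the arm's
- arm2_face (a point): on arm2: the centre of the head's front face, where the stem starts (on the stem axis); axes as the arm's
- arm0_tip (a point): on arm0: the end of the stem, on its axis, 110 mm from the face
- arm1_tip (a point): on arm1: the end of the stem, on its axis, 110 mm from the face
- arm2_tip (a point): on arm2: the end of the stem, on its axis, 110 mm from the face
- clamp: fixed press fixture, 205 mm wide along y. Origin: on the bench under the flange's front face; stems go in along +x. Steel flange x = 0 to 15 mm, top at 98 mm, with three through-holes 22 mm across, 68 mm apart along y, axes along x at 75 mm height. In front (x = -62 to 0) a blue ledge, top at 55 mm, carries the heads. Behind, to x = 105, a block 40 mm high
- hole0 (a point): centre of the mouth of a flange hole (at y = +68 mm of the clamp) in the front face; axes as the clamp's. A head resting on the ledge has its axis 3 mm lower, which is fine
- hole1 (a point): centre of the mouth of a flange hole (the middle one) in the front face; axes as the clamp's. A head resting on the ledge has its axis 3 mm lower, which is fine
- hole2 (a point): centre of the mouth of a flange hole (at y = -68 mm of the clamp) in the front face; axes as the clamp's. A head resting on the ledge has its axis 3 mm lower, which is fine
- tray: fixed blue tray, 280 x 190 mm, floor 5 mm thick, walls and dividers 5 mm thick with their tops 14 mm above the bench, three compartments side by side along its x (centres 92 mm apart). Origin: centre of its underside. The tray may be on the left or the right, with the pump on the other side
- pump: fixed hydraulic hand pump: blue body on a plate 175 x 100 mm, with two cheeks 147 mm high. Origin on the bench; its body lies at x = 20 to 195 mm and the lever reaches out along its -x
- lever_pivot (a point): the lever's hinge axis, along the pump's y, 130 mm above the bench
- lever_grip (a point): middle of the lever's black rubber grip (30 mm diameter, 100 mm long, from 115 to 215 mm from the pivot), 175 mm from the pivot, on the grip's centre line; moves with the lever
- lever (a joint): pump lever angle: 0 = fully up (rising 30 degrees to its free end, grip centre 218 mm above the bench), 0.75 rad = fully down at its stop (13 degrees below level). A spring lifts it back by itself in about 1 s; pressing the grip down takes 5 to 15 N. Full stroke: past 0.66 down, under 0.07 up
- wrench: bystander: steel wrench 170 mm long on the bench between robot and tray or pump, origin in its underside
- grease_can: bystander: closed can 66 mm diameter, 100 mm high, on the bench near the robot, origin centre of its underside
- driver: bystander: screwdriver 180 mm long on the bench between robot and fixture, origin in its underside
There are look-alikes about, which are no part of the job. Leave any white look-alike of the arm1 alone. Leave any yellow look-alike of the arm2 alone.

How it is judged:
On the way, in this order (a step that is already met when the one before it is completed fails the run):
1. every contact arm that is present has its stem through a hole of the press flange, head against the flange (((x of arm0_face in the frame of hole0 between -0.006 and 0.005 m and y of arm0_face in the frame of hole0 between -0.008 and 0.008 m and z of arm0_face in the frame of hole0 between -0.008 and 0.008 m) or (x of arm0_face in the frame of hole1 between -0.006 and 0.005 m and y of arm0_face in the frame of hole1 between -0.008 and 0.008 m and z of arm0_face in the frame of hole1 between -0.008 and 0.008 m) or (x of arm0_face in the frame of hole2 between -0.006 and 0.005 m and y of arm0_face in the frame of hole2 between -0.008 and 0.008 m and z of arm0_face in the frame of hole2 between -0.008 and 0.008 m)) and angle between the x axis of each of arm0, arm1, arm2 and the x axis of clamp, either way round below 0.12 rad and ((x of arm1_face in the frame of hole0 between -0.006 and 0.005 m and y of arm1_face in the frame of hole0 between -0.008 and 0.008 m and z of arm1_face in the frame of hole0 between -0.008 and 0.008 m) or (x of arm1_face in the frame of hole1 between -0.006 and 0.005 m and y of arm1_face in the frame of hole1 between -0.008 and 0.008 m and z of arm1_face in the frame of hole1 between -0.008 and 0.008 m) or (x of arm1_face in the frame of hole2 between -0.006 and 0.005 m and y of arm1_face in the frame of hole2 between -0.008 and 0.008 m and z of arm1_face in the frame of hole2 between -0.008 and 0.008 m)) and ((x of arm2_face in the frame of hole0 between -0.006 and 0.005 m and y of arm2_face in the frame of hole0 between -0.008 and 0.008 m and z of arm2_face in the frame of hole0 between -0.008 and 0.008 m) or (x of arm2_face in the frame of hole1 between -0.006 and 0.005 m and y of arm2_face in the frame of hole1 between -0.008 and 0.008 m and z of arm2_face in the frame of hole1 between -0.008 and 0.008 m) or (x of arm2_face in the frame of hole2 between -0.006 and 0.005 m and y of arm2_face in the frame of hole2 between -0.008 and 0.008 m and z of arm2_face in the frame of hole2 between -0.008 and 0.008 m))), for 0.3 s.
2. first stroke: lever pressed fully down (value of joint lever above 0.66 rad), for 0.05 s.
3. first stroke: lever back fully up (value of joint lever below 0.07 rad), for 0.1 s.
4. second stroke: lever pressed fully down (value of joint lever above 0.66 rad), for 0.05 s.
5. second stroke: lever back fully up (value of joint lever below 0.07 rad), for 0.1 s.
6. third stroke: lever pressed fully down (value of joint lever above 0.66 rad), for 0.05 s.
7. third stroke: lever back fully up (value of joint lever below 0.07 rad), for 0.1 s.
8. fourth stroke: lever pressed fully down (value of joint lever above 0.66 rad), for 0.05 s.
9. fourth stroke: lever back fully up (value of joint lever below 0.07 rad), for 0.1 s.
At the end, for the whole second after the job is handed in: Each arm present lies at rest and level (within 0.15 rad) in the tray: head face within the tray's outline and under 29 mm above the bench (not on a wall), tip at most 15 mm outside; lever up (under 0.07 rad), after all arms were in the flange and then four full strokes made (x of arm0_face in the frame of tray between -0.14 and 0.14 m and y of arm0_face in the frame of tray between -0.095 and 0.095 m and x of arm0_tip in the frame of tray between -0.155 and 0.155 m and y of arm0_tip in the frame of tray between -0.11 and 0.11 m and height (world z) of each of arm0_face, arm1_face, arm2_face below 0.029 m and angle between arm0's own x axis and vertical between 1.42 and 1.72 rad and x of arm1_face in the frame of tray between -0.14 and 0.14 m and y of arm1_face in the frame of tray between -0.095 and 0.095 m and x of arm1_tip in the frame of tray between -0.155 and 0.155 m and y of arm1_tip in the frame of tray between -0.11 and 0.11 m and angle between arm1's own x axis and vertical between 1.42 and 1.72 rad and x of arm2_face in the frame of tray between -0.14 and 0.14 m and y of arm2_face in the frame of tray between -0.095 and 0.095 m and x of arm2_tip in the frame of tray between -0.155 and 0.155 m and y of arm2_tip in the frame of tray between -0.11 and 0.11 m and angle between arm2's own x axis and vertical between 1.42 and 1.72 rad and linear speed of each of arm0, arm1, arm2 below 0.03 m/s and value of joint lever below 0.07 rad); the robot touches nothing.
It fails at once if the wrench is shifted by more than 40 mm (distance of wrench from where it was at the start of the episode above 0.04 m).
It fails at once if the can is shifted by more than 40 mm (distance of grease_can from where it was at the start of the episode above 0.04 m).
It fails at once if the screwdriver is shifted by more than 40 mm (distance of driver from where it was at the start of the episode above 0.04 m).
Of arm0, arm1, arm2 only 2 to 3 are there at a start; the rules pass over those that are not, and their reading is None.
At some moment in a run one of arm0, arm1, arm2 may be knocked a few centimetres aside while the robot is not near it.
Once in a run the grip may slacken for a moment while it holds something.
It also fails if it takes over 210 s, if anything falls off the work surface, if the arm or the gripper's body presses on something with over 40 N, if the wrist force passes 120 N, or if a joint passes its speed limit or range.

ROBOT

A 6-joint arm with a two-finger parallel gripper is mounted at the origin on the work surface. World frame = base frame: x ahead of the robot, y to its left, z up, the work surface at z = 0. Lengths are in m, angles in rad, forces in N, time in s.
With the tool pointing down it reaches from about 0.35 to 0.775 m from the base axis. Payload 5.5 kg.
Tool frame: the origin (TCP) lies at the very end of the fingers, on their centre line; the grasp point (between the pads) lies 19 mm behind it (arm.grasp_offset is the distance from the TCP to the grasp point, in m); z points along the fingers, y is the direction in which the jaws open and shut (so a half turn about z gives the same grasp; the last joint's range is limited). The gripper opens to 85 mm and grips with 20 to 120 N. Pads are 22 mm wide; open, the fingers measure 114 mm over their backs; the gripper's body (76 mm by 85 mm) begins 54 mm behind the grasp point. The pads swing forward as they close: fully open they stand 13 mm farther back than shut.
Start: joints at [1.1, 0.313, 0.046, 1.304, 0, 1.431], TCP at [0.187, 0.544, 0.231] pointing down, gripper open.
Joint ranges: [-2.76, 2.76], [-0.86, 1.69], [-1.03, 1.26], [-2.2, 2.34], [-1.47, 1.5], [-3.14, 3.14]. Speed limits (rad/s): [2.57, 2.57, 3.14, 3.14, 3.14, 3.14].

INTERFACE

Orientations are given as a unit quaternion [w, x, y, z].
In Python, from rig import arm gives the robot as it stands. The module is installed in compiled form; this text tells all that it offers.
- The arm moves only by the shell command python3 -m creep 'ROWS' [FORCE]. ROWS is JSON, one flat list of numbers, 7 for each row, row after row: the shift along the tool's x, y, z in mm, then the turn, a rotation vector about the tool's x, y, z in degrees, then the opening, from 0 (shut) to 1 (fully open). A call has 1 to 20 rows; each row shifts and turns the pose as measured when the row begins, along the tool's axes as they then stand; what a row does not reach is not made up. A row lasts 1/12 s, in which the tool goes at most 41.7 mm and 7.16 degrees, less where a joint would pass 70% of its speed; a pose out of reach is approached as far as the arm can. A call with a gripper value outside its range is refused whole. The fingers move at their own pace and stop on an object; FORCE is the grip in N (left out, the last holds). Time passes only in rows, so rows that do not move let the fingers close. It gives the time, the measured TCP pose, the force and the opening at its end, in the units of the state.
- arm.observe(): the state, without advancing time (a new reading comes with each control period).
- arm.get_image(name): name is "scene" or "top" or "wrist"; returns (picture, depth): 384x512x3 uint8, red, green, blue; 384x512 float32, m along the optical axis (not along the pixel's ray), 0 where there is no reading.
- arm.camera_params(name): a dict with "K" (3x3 intrinsics, pixels), "cam_to_world" (4x4, takes a point from camera to world coordinates); the wrist camera has in their place "T_tool_cam" (4x4, takes a point from camera to tool coordinates, whose origin is the TCP and whose axes are the flange's). Camera axes: x right, y up, looking along -z (the intrinsics and any distortion apply to the point x, -y, -z); pixel columns grow to the right and rows downward; lengths in m; the calibration is good to about 2 mm. A picture is of the moment at which its call begins: read the wrist's pose just before it. camera_params takes no time and is no camera call.
- arm.hand_in(): hands the job in, once; it reports no verdict.
The state is a dict: "time": time; "joint_pos": joint angles; "joint_vel": joint speeds; "joint_efforts": joint torques, N m; "position": TCP position; "eef_rot": TCP orientation; "wrist_force": force on the tool from outside, world axes, zero at the start; "torque": the same for the moment, N m; "gripper_width": opening from 0.0 (shut) to 1.0 (fully open).
Only numpy, scipy, OpenCV 4.12 (cv2) and the standard library are available. Lean on these libraries where they do the work, as an engineer would, in place of code of your own. Each camera call takes 0.05 s, during which the arm holds its last target.

## Working session

There is one attempt and no reset: what is moved stays moved. The work goes in short steps, Python scripts to look and compute and a shell command to move; the robot and the scene stay as the last step left them, time stands still between calls to the robot, and variables do not carry over. Pictures are saved under pics/ and viewed, and the job is handed in when it is done.

```bash
mkdir -p pics; ls; python3 - <<'E'
from rig import arm
import cv2,numpy as np
s=arm.observe();print({k:np.round(v,3).tolist() for k,v in s.items()})
for n in("scene","top"):
    im,d=arm.get_image(n);cv2.imwrite(f"pics/{n}0.png",im[:,:,::-1]);np.save(f"pics/{n}0d.npy",d)
    p=arm.camera_params(n);print(n,{k:np.round(v,4).tolist() if not isinstance(v,str) else v for k,v in p.items()})
print({k:np.round(v,4).tolist() for k,v in arm.camera_params("wrist").items()},arm.grasp_offset)
E
```

```text
pics
{'time': 0.0, 'joint_pos': [1.1, 0.314, 0.045, 1.304, 0.0, 1.431], 'joint_vel': [0.001, -0.002, -0.001, -0.0, -0.002, -0.0], 'joint_efforts': [0.002, -48.063, 29.853, 0.019, 0.0, -0.0], 'position': [0.187, 0.543, 0.23], 'eef_rot': [-0.0, 0.165, 0.986, -0.001], 'wrist_force': [0.467, 0.357, -0.542], 'torque': [0.003, -0.009, 0.012], 'gripper_width': 0.997}
scene {'K': [[353.5499, 0.0, 259.3337], [0.0, 353.5499, 192.6793], [0.0, 0.0, 1.0]], 'cam_to_world': [[0.2102, -0.8482, 0.4863, 1.03], [0.9776, 0.1885, -0.0938, -0.0239], [-0.0121, 0.4951, 0.8688, 1.045], [0.0, 0.0, 0.0, 1.0]]}
top {'K': [[458.0722, 0.0, 251.4739], [0.0, 458.0722, 194.4927], [0.0, 0.0, 1.0]], 'cam_to_world': [[0.0114, 0.9862, -0.1649, 0.3111], [-0.9997, 0.015, 0.02, 0.0925], [0.0222, 0.1647, 0.9861, 1.5915], [0.0, 0.0, 0.0, 1.0]]}
{'K': [[265.5524, 0.0, 250.3391], [0.0, 265.5524, 194.8825], [0.0, 0.0, 1.0]], 'T_tool_cam': [[-0.0002, 0.9543, 0.2988, 0.0765], [1.0, -0.0, 0.0007, -0.0], [0.0006, 0.2988, -0.9543, -0.1424], [0.0, 0.0, 0.0, 1.0]]} 0.0187
```

View pics/top0.png

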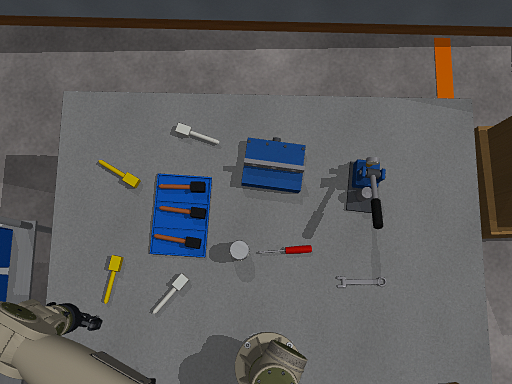

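View pics/scene0.png

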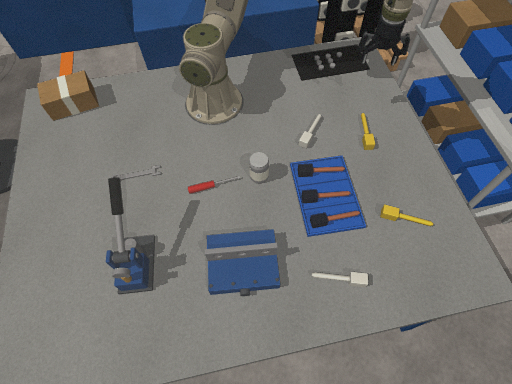

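Three black-headed, copper-stemmed arms are in the blue tray (top-view heads at about (197,187), (197,212) and (192,242)). The white ones at (180,130) and (180,282) and the yellow ones at (130,180) and (115,263) lie outside the tray and are look-alikes. The clamp is at (275,165), the pump at (368,180) with its grip at (377,213), the can at (239,250), the driver at (290,250) and the wrench at (360,282). Next I'll measure.

```bash
cat > h.py <<'E'
from rig import arm
import cv2,numpy as np
from scipy.spatial.transform import Rotation as R
def cloud(n,d=None,im=None):
    """world points HxWx3, image, depth"""
    s=arm.observe()
    if d is None: im,d=arm.get_image(n)
    p=arm.camera_params(n);K=p["K"];v,u=np.mgrid[:384,:512]
    P=np.stack([(u-K[0,2])/K[0,0]*d,-(v-K[1,2])/K[1,1]*d,-d,np.ones_like(d)],-1)
    if n=="wrist":
        T=np.eye(4);q=s["eef_rot"];T[:3,:3]=R.from_quat([q[1],q[2],q[3],q[0]]).as_matrix();T[:3,3]=s["position"]
        M=T@np.array(p["T_tool_cam"])
    else: M=np.array(p["cam_to_world"])
    W=P@M.T; W=W[...,:3]; W[d==0]=np.nan
    return W,im,d
def save(name,im,s=1,crop=None):
    if crop: im=im[crop[1]:crop[3],crop[0]:crop[2]]
    cv2.imwrite(f"pics/{name}.png",cv2.resize(im,None,fx=s,fy=s,interpolation=cv2.INTER_CUBIC)[:,:,::-1])
def pose():
    s=arm.observe();q=s["eef_rot"];return np.array(s["position"]),R.from_quat([q[1],q[2],q[3],q[0]]),s
def go(pos,yaw=None,Rt=None):
    """yaw: world direction angle (rad) of tool y axis with tool down. prints needed shift mm & rotvec deg"""
    p,r,s=pose()
    if Rt is None:
        y=np.array([np.cos(yaw),np.sin(yaw),0]);z=np.array([0,0,-1.]);Rt=R.from_matrix(np.stack([np.cross(y,z),y,z],1))
    dt=r.inv().apply(np.array(pos)-p)*1000; rv=np.degrees((r.inv()*Rt).as_rotvec())
    print("tool shift mm",np.round(dt,1),"turn deg",np.round(rv,2),"final-frame shift",np.round(Rt.inv().apply(np.array(pos)-p)*1000,1))
E
python3 - <<'E'
from h import *
im=cv2.imread("pics/top0.png")[:,:,::-1]
for n in("top","scene"):
    im=cv2.imread(f"pics/{n}0.png")[:,:,::-1]; d=np.load(f"pics/{n}0d.npy")
    W,_,_=cloud(n,d,im); np.save(f"pics/{n}W.npy",W)
    hsv=cv2.cvtColor(im,cv2.COLOR_RGB2HSV);z=W[...,2]
    print(n,"table z",np.nanmedian(z))
    blue=(hsv[...,0]>100)&(hsv[...,0]<125)&(hsv[...,1]>120)&(z<.25)&(z>-.02)
    k,l,st,c=cv2.connectedComponentsWithStats(blue.astype(np.uint8))
    for i in range(1,k):
        if st[i,4]>60:
            m=l==i;q=W[m];xy=q[:,:2].astype(np.float32);print(st[i],np.round(np.nanpercentile(q,[1,50,99],axis=0),3).tolist(),cv2.minAreaRect(xy*1000))
    dark=(im.max(-1)<45)&(z>.02)&(z<.3)&(W[...,0]>.2)&(W[...,0]<1)&(abs(W[...,1])<.6)
    k,l,st,c=cv2.connectedComponentsWithStats(dark.astype(np.uint8))
    for i in range(1,k):
        if st[i,4]>40:
            q=W[l==i];print("dark",st[i],np.round(np.nanpercentile(q,[2,50,98],axis=0),3).tolist(),cv2.minAreaRect(q[:,:2].astype(np.float32)*1000))
    cop=(hsv[...,0]>4)&(hsv[...,0]<16)&(hsv[...,1]>90)&(z>.004)&(z<.06)&(W[...,0]>.2)&(W[...,1]>0)
    k,l,st,c=cv2.connectedComponentsWithStats(cop.astype(np.uint8))
    for i in range(1,k):
        if st[i,4]>40:
            q=W[l==i];print("cop",st[i],np.round(np.nanpercentile(q,[2,50,98],axis=0),3).tolist(),cv2.fitLine(q[:,:2].astype(np.float32),cv2.DIST_L2,0,.01,.01).ravel())
E
```

```text
top table z -0.0020205435867401977
[ 245  138   60   28 1177] [[0.682, -0.118, 0.033], [0.725, -0.019, 0.04], [0.768, 0.082, 0.049]] ((726.3690185546875, -19.577468872070312), (204.65225219726562, 77.75718688964844), 82.90702819824219)
[352 160  34  29 513] [[0.602, -0.372, 0.02], [0.63, -0.307, 0.072], [0.69, -0.289, 0.152]] ((645.7227172851562, -331.78948974609375), (80.8620834350586, 89.07080841064453), 83.577392578125)
[ 242  165   61   28 1195] [[0.587, -0.107, 0.009], [0.623, -0.007, 0.054], [0.665, 0.091, 0.063]] ((627.95263671875, -7.374603271484375), (203.81686401367188, 65.0987548828125), 83.35675811767578)
[ 149  173   63   84 3572] [[0.363, 0.208, -0.002], [0.491, 0.311, 0.006], [0.64, 0.401, 0.023]] ((503.462890625, 305.4068908691406), (193.2445831298828, 283.396240234375), 86.8504638671875)
dark [190 182  15  10 146] [[0.581, 0.224, 0.029], [0.596, 0.248, 0.038], [0.612, 0.273, 0.046]] ((596.40576171875, 248.4596405029297), (32.136436462402344, 48.98992156982422), 0.9976232647895813)
dark [242 183  58   9  93] [[0.586, -0.098, 0.022], [0.597, -0.009, 0.038], [0.61, 0.09
[... 2275 characters left out ...]
, -17.557052612304688), (202.7723388671875, 90.92033386230469), 83.34703063964844)
[115 262  28  25 213] [[0.634, -0.371, 0.064], [0.677, -0.322, 0.073], [0.693, -0.298, 0.077]] ((660.4773559570312, -333.2033386230469), (72.97677612304688, 62.39958953857422), 82.89940643310547)
cop [313 167  32   5 111] [[0.408, 0.288, 0.022], [0.421, 0.338, 0.029], [0.431, 0.385, 0.035]] [0.15894811 0.9872869  0.42070684 0.33670837]
cop [318 191  32   7 121] [[0.508, 0.274, 0.023], [0.519, 0.321, 0.03], [0.528, 0.371, 0.035]] [0.13459167 0.9909012  0.5186614  0.32127866]
cop [327 211  33  10 133] [[0.593, 0.278, 0.023], [0.6, 0.328, 0.03], [0.605, 0.379, 0.035]] [0.00161453 0.9999987  0.5997533  0.32778734]
```

```bash
python3 - <<'E'
from h import *
for n,c in (("top",(140,120,400,300)),("scene",(90,130,370,310))):
    save(n+"0c",cv2.imread(f"pics/{n}0.png")[:,:,::-1],2.8,c)
E
```

```text
(no output)
```

View pics/top0c.png

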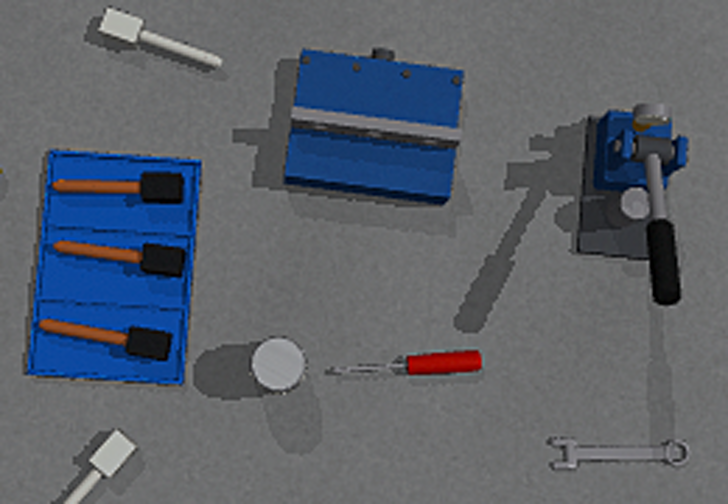

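View pics/scene0c.png

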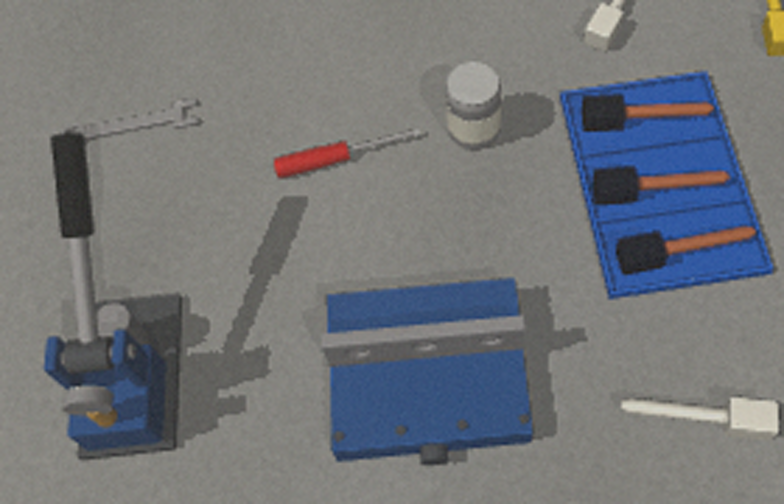

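```bash
python3 - <<'E'
from h import *
# clamp yaw from ledge & block edges: bin points
W=np.load("pics/sceneW.npy");T=np.load("pics/topW.npy")
for nm,w in(("scene",W),("top",T)):
    m=(w[...,2]>.088)&(w[...,2]<.11)&(w[...,0]>.6)&(w[...,0]<.75)&(abs(w[...,1])<.15)
    q=w[m];print(nm,m.sum(),np.round(np.percentile(q,[2,50,98],axis=0),3).tolist(),cv2.minAreaRect(q[:,:2].astype(np.float32)*1000))
E
```

```text
scene 455 [[0.65, -0.109, 0.089], [0.666, -0.012, 0.099], [0.683, 0.086, 0.102]] ((665.0130004882812, -10.510841369628906), (203.619140625, 17.399377822875977), 83.08584594726562)
top 312 [[0.649, -0.109, 0.089], [0.666, -0.012, 0.098], [0.682, 0.085, 0.105]] ((666.3844604492188, -11.957427978515625), (203.98965454101562, 17.98775863647461), 82.93236541748047)
```

The crops confirm it: three black and copper arms in the tray with stems pointing +y. The clamp's ledge faces the robot, its holes show at scene-crop (362,352), (425,345) and (490,340), and it is yawed about -7°. First target is the arm at top (197,187).

```bash
python3 - <<'E'
from h import *
# heads in tray frame
c=np.array([.502,.305]);a=np.radians(-3.15);Rm=np.array([[np.cos(a),np.sin(a)],[-np.sin(a),np.cos(a)]])
for h in ((.5965,.2485),(.507,.2445),(.4055,.258)): print(Rm@(np.array(h)-c))
go([.5975,.2485,.13],np.radians(179.3))
E
```

```text
[ 0.0974619  -0.05122184]
[ 0.00831693 -0.06013384]
[-0.09377154 -0.05223168]
tool shift mm [-484.5 -145.3  100.6] turn deg [-5.0000e-02 -1.0000e-01 -1.0825e+02] final-frame shift [ 289.9 -414.5  100.5]
```

```bash
python3 -m creep '[0,0,0,0,0,-6.8,0.6, 0,0,0,0,0,-6.8,0.6, 0,0,0,0,0,-6.8,0.6, 0,0,0,0,0,-6.8,0.6, 0,0,0,0,0,-6.8,0.6, 0,0,0,0,0,-6.8,0.6, 0,0,0,0,0,-6.8,0.6, 0,0,0,0,0,-6.8,0.6, 0,0,0,0,0,-6.8,0.6, 0,0,0,0,0,-6.8,0.6, 0,0,0,0,0,-6.8,0.6, 0,0,0,0,0,-6.8,0.6, 0,0,0,0,0,-6.8,0.6, 0,0,0,0,0,-6.8,0.6, 0,0,0,0,0,-6.8,0.6, 0,0,0,0,0,-6.2,0.6]' 60; python3 - <<'E'
from h import *
go([.5975,.2485,.13],np.radians(179.3))
E
```

```text
time: 1.43
position: [0.184, 0.5384, 0.2212]
eef_rot: [0.01, 0.735, -0.678, 0.003]
wrist_force: [0.5, -0.8, 0.8]
gripper_width: 0.597
tool shift mm [ 320.1 -390.3   92.7] turn deg [ 0.59 -1.06  5.24] final-frame shift [ 284.8 -417.    91.2]
```

```bash
python3 -m creep '[0,0,0,0.6,-1,5,0.6, 20,-30,0,0,0,0,0.6, 20,-30,0,0,0,0,0.6, 20,-30,0,0,0,0,0.6, 20,-30,0,0,0,0,0.6, 20,-30,5,0,0,0,0.6, 20,-30,5,0,0,0,0.6, 20,-30,5,0,0,0,0.6, 20,-30,5,0,0,0,0.6, 20,-30,5,0,0,0,0.6, 20,-30,5,0,0,0,0.6, 20,-30,5,0,0,0,0.6, 20,-30,5,0,0,0,0.6, 10,-15,5,0,0,0,0.6, 0,0,0,0,0,0,0.6]'; python3 - <<'E'
from h import *
go([.5975,.2485,.13],np.radians(179.3))
W,im,d=cloud("wrist");save("w1",im,1.5);np.save("pics/w1.npy",W)
E
```

```text
time: 2.68
position: [0.5712, 0.2754, 0.1657]
eef_rot: [0.005, 0.708, -0.706, -0.001]
wrist_force: [-0.0, 0.1, 0.4]
gripper_width: 0.606
tool shift mm [ 26.8 -26.5  35.7] turn deg [ 0.44 -0.33  0.91] final-frame shift [ 26.6 -26.6  35.7]
```

View pics/w1.png

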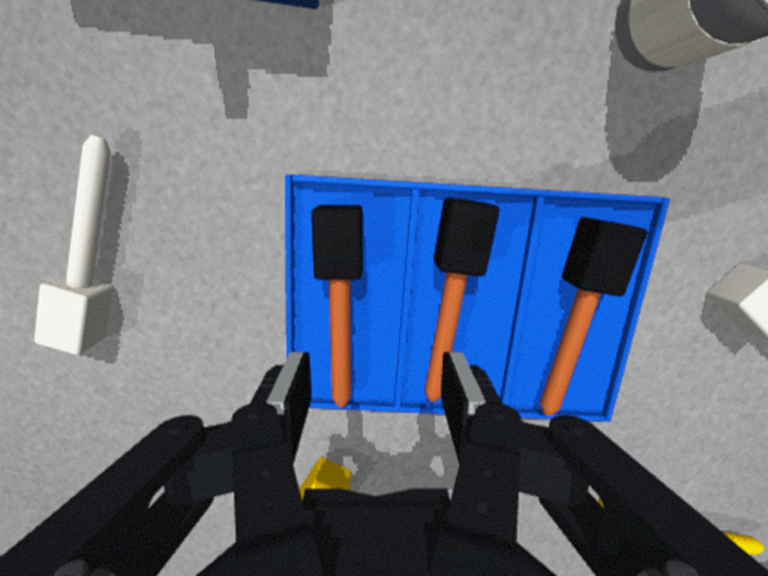

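The wrist view shows the three arms in the tray, with heads at (338,242), (467,237) and (603,256), and none shifted. I'll measure them from this depth.

```bash
cat >> h.py <<'E'
def arms(W,im,zlo=.025,zhi=.055,box=(.3,.68,.18,.45)):
    z=W[...,2];hsv=cv2.cvtColor(np.ascontiguousarray(im),cv2.COLOR_RGB2HSV)
    inb=(z>zlo)&(z<zhi)&(W[...,0]>box[0])&(W[...,0]<box[1])&(W[...,1]>box[2])&(W[...,1]<box[3])
    dark=(im.max(-1)<60)&inb&(z>zhi-.025)
    k,l,st,c=cv2.connectedComponentsWithStats(dark.astype(np.uint8))
    for i in range(1,k):
        if st[i,4]>100:
            q=W[l==i];r=cv2.minAreaRect(q[:,:2].astype(np.float32)*1000);print("head",c[i].round(),np.round(r[0],1),np.round(r[1],1),round(r[2],1),"ztop",round(float(np.median(q[:,2])),4))
    cop=(hsv[...,0]>4)&(hsv[...,0]<16)&(hsv[...,1]>90)&inb
    k,l,st,c=cv2.connectedComponentsWithStats(cop.astype(np.uint8))
    for i in range(1,k):
        if st[i,4]>60:
            q=W[l==i];f=cv2.fitLine(q[:,:2].astype(np.float32),cv2.DIST_L2,0,.01,.01).ravel();f=f if f[1]>0 else f*[-1,-1,1,1];print("stem",np.round(f[2:]*1000,1),"angle",np.degrees(np.arctan2(f[1],f[0])).round(2),"ymax",np.percentile(q[:,1],99).round(4))
E
python3 - <<'E'
from h import *
W=np.load("pics/w1.npy");im=cv2.resize(cv2.imread("pics/w1.png"),(512,384),interpolation=cv2.INTER_AREA)[:,:,::-1]
arms(W,im)
go([.5975,.249,.012],np.radians(179.3))
E
```

```text
head [311. 158.] [507.2 244.2] [49.9 32.7] 83.1 ztop 0.0386
head [225. 161.] [596.8 247.7] [32.4 48.9] 0.1 ztop 0.0385
head [406. 172.] [405.7 258.6] [49.4 32.9] 80.8 ztop 0.0386
stem [517.  315.9] angle 82.05 ymax 0.3744
stem [597.1 323.4] angle 89.47 ymax 0.3785
stem [419.2 332.3] angle 80.46 ymax 0.387
tool shift mm [ 26.4 -28.7 153.9] turn deg [ 0.49 -0.32  0.94] final-frame shift [ 26.8 -27.8 154. ]
```

```bash
python3 -m creep '[14,-14,10,0.5,-0.3,0.6,0.6, 14,-14,20,0,0,0,0.6, 0,0,25,0,0,0,0.6, 0,0,25,0,0,0,0.6, 0,0,10,0,0,0,0.6, 0,0,0,0,0,0,0.6]'; python3 - <<'E'
from h import *
go([.597,.248,.012],np.radians(179.6))
E
```

```text
time: 3.23
position: [0.5945, 0.2519, 0.0751]
eef_rot: [0.001, -0.707, 0.708, 0.001]
wrist_force: [-0.3, -0.3, 0.2]
gripper_width: 0.601
tool shift mm [ 4.  -2.5 63.1] turn deg [0.   0.14 0.31] final-frame shift [ 3.9 -2.5 63.1]
```

```bash
python3 -m creep '[4,-2.5,15,0,0,0.3,0.6, 0,0,20,0,0,0,0.6, 0,0,20,0,0,0,0.6, 0,0,6,0,0,0,0.6, 0,0,0,0,0,0,0.6]'; python3 - <<'E'
from h import *
go([.597,.248,.012],np.radians(179.6))
E
```

```text
time: 3.65
position: [0.5957, 0.2536, 0.019]
eef_rot: [-0.003, 0.707, -0.707, -0.0]
wrist_force: [0.0, -0.1, 0.1]
gripper_width: 0.601
tool shift mm [ 5.6 -1.2  6.9] turn deg [-0.23  0.28  0.4 ] final-frame shift [ 5.6 -1.3  7. ]
```

```bash
python3 -m creep '[5.6,-1.2,4,0,0,0.4,0.6, 0,0,2,0,0,0,0.6, 0,0,0,0,0,0,0.3, 0,0,0,0,0,0,0.3, 0,0,0,0,0,0,0.3, 0,0,0,0,0,0,0.3, 0,0,0,0,0,0,0.3]' 60; python3 - <<'E'
from h import *
go([.597,.248,.012],np.radians(179.6))
E
```

```text
time: 4.23
position: [0.5993, 0.2496, 0.0191]
eef_rot: [0.006, -0.705, 0.709, -0.001]
wrist_force: [0.8, -0.6, -1.3]
gripper_width: 0.389
tool shift mm [1.6 2.3 7. ] turn deg [-0.6   0.39  0.07] final-frame shift [1.6 2.3 7.1]
```

```bash
python3 -m creep '[0,0,0,0,0,0,0.6, 0,0,0,0,0,0,0.6, 0,0,6,0,0,0,0.6, 0,0,4,0,0,0,0.6, 0,0,0,0,0,0,0.6]' 60; python3 - <<'E'
from h import *
go([.597,.248,.012],np.radians(179.6))
E
```

```text
time: 4.65
position: [0.6005, 0.2499, 0.0094]
eef_rot: [0.007, -0.705, 0.709, -0.002]
wrist_force: [-0.2, 0.1, -0.2]
gripper_width: 0.602
tool shift mm [ 1.9  3.5 -2.7] turn deg [-0.74  0.44  0.06] final-frame shift [ 1.9  3.5 -2.6]
```

```bash
python3 -m creep '[0,0,-3,-0.6,0.4,0,0.6, 0,0,0,0,0,0,0.3, 0,0,0,0,0,0,0.3, 0,0,0,0,0,0,0.3, 0,0,0,0,0,0,0.3, 0,0,0,0,0,0,0.3]' 60; python3 - <<'E'
from h import *
go([.597,.248,.012],np.radians(179.6))
E
```

```text
time: 5.15
position: [0.6, 0.2498, 0.012]
eef_rot: [-0.0, -0.705, 0.709, -0.0]
wrist_force: [-0.2, -0.2, 1.2]
gripper_width: 0.385
tool shift mm [ 1.8  3.  -0. ] turn deg [ 0.01 -0.04  0.06] final-frame shift [ 1.8  3.  -0. ]
```

```bash
python3 -m creep '[0,0,-15,0,0,0,0.3, 0,0,-25,0,0,0,0.3, 0,0,-30,0,0,0,0.3, 0,0,-30,0,0,0,0.3, 0,0,-20,0,0,3,0.3, 0,0,0,0,0,6.8,0.3, 0,0,0,0,0,6.8,0.3, 0,0,0,0,0,6.8,0.3, 0,0,0,0,0,6.8,0.3, 0,0,0,0,0,6.8,0.3, 0,0,0,0,0,6.8,0.3, 0,0,0,0,0,6.8,0.3, 0,0,0,0,0,6.8,0.3, 0,0,0,0,0,6.8,0.3, 0,0,0,0,0,6.8,0.3, 0,0,0,0,0,6.8,0.3, 0,0,0,0,0,6.8,0.3, 0,0,0,0,0,5,0.3, 0,0,0,0,0,0,0.3]' 60; python3 - <<'E'
from h import *
go([.503,-.0597,.14],np.radians(83))
print(arm.observe()["joint_pos"])
E
```

```text
time: 6.73
position: [0.5926, 0.2476, 0.1284]
eef_rot: [-0.009, 0.039, 0.999, -0.003]
wrist_force: [-0.4, -0.2, -3.0]
gripper_width: 0.385
tool shift mm [  65.5 -313.4   -8.2] turn deg [-0.43 -1.02  2.52] final-frame shift [  51.5 -315.9  -11.6]
[ 2.71131249e-01  5.02737073e-01  7.69547897e-02  1.16428262e+00
 -5.40662748e-04  3.49352903e-01]
```

```bash
python3 -m creep '[0,0,-6,-0.4,-1,2.5,0.3, 5,-25,-4,0,0,0,0.3, 6,-35,-2,0,0,0,0.3, 6,-35,-1,0,0,0,0.3, 6,-35,-1,0,0,0,0.3, 6,-35,-1,0,0,0,0.3, 6,-35,-1,0,0,0,0.3, 6,-35,-1,0,0,0,0.3, 6,-35,-1,0,0,0,0.3, 5,-25,0,0,0,0,0.3, 0,-15,0,0,0,0,0.3, 0,0,0,0,0,0,0.3]' 60; python3 - <<'E'
from h import *
go([.503,-.0597,.1],np.radians(83))
W,im,d=cloud("wrist");save("w2",im,1.5);np.save("pics/w2.npy",W)
W,im,d=cloud("scene");save("s2",im,3,(180,180,340,310))
E
```

```text
time: 7.73
position: [0.5018, -0.0652, 0.1432]
eef_rot: [-0.001, 0.042, 0.999, -0.0]
wrist_force: [0.3, 0.8, -1.6]
gripper_width: 0.388
tool shift mm [-0.9  5.6 43.1] turn deg [-0.06 -0.12  2.24] final-frame shift [-0.6  5.6 43.2]
```

View pics/w2.png

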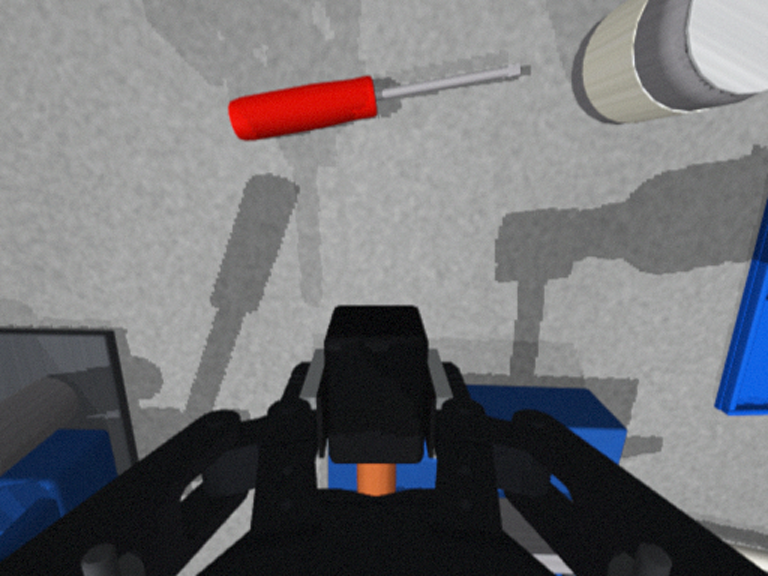

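View pics/s2.png

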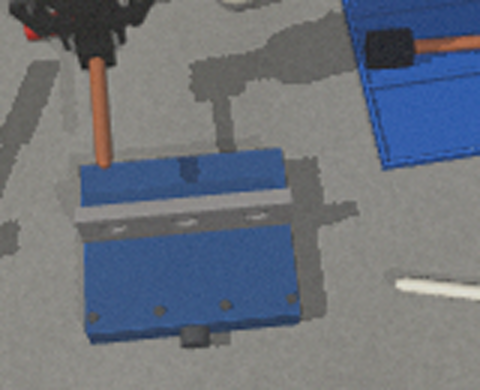

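```bash
cat >> h.py <<'E'
def stem_in_clamp(box=(-.2,.0,-.12,.12),zmin=.07,names=("scene","top")):
    """copper stem line in clamp frame, per camera, clamp centre per camera"""
    for n,c in (("scene",(.6650,-.0109)),("top",(.6664,-.0120))):
        if n not in names: continue
        W,im,d=cloud(n);hsv=cv2.cvtColor(np.ascontiguousarray(im),cv2.COLOR_RGB2HSV)
        a=np.radians(-7);ex=np.array([np.cos(a),np.sin(a)]);ey=np.array([-np.sin(a),np.cos(a)])
        q=W[...,:2]-np.array(c)+ex*.0075
        X=q@ex;Y=q@ey;Z=W[...,2]
        m=(hsv[...,0]>3)&(hsv[...,0]<17)&(hsv[...,1]>90)&(Z>zmin)&(Z<.25)&(X>box[0])&(X<box[1])&(Y>box[2])&(Y<box[3])
        if m.sum()<15: print(n,"few",m.sum());continue
        f=cv2.fitLine(np.stack([X[m],Y[m]],1).astype(np.float32),cv2.DIST_HUBER,0,.001,.001).ravel()
        f=f if f[0]>0 else f*[-1,-1,1,1]
        tip=np.percentile(X[m],99);print(n,m.sum(),"yaw in clamp deg",np.degrees(np.arctan2(f[1],f[0])).round(2),"y at tip mm",((f[3]+f[1]/f[0]*(tip-f[2]))*1000).round(1),"tip x",(tip*1000).round(1),"ztop med",np.median(Z[m]).round(4))
    p,r,s=pose();q=p[:2]-np.array([.6657,-.01145])+ex*.0075;print("tcp in clamp",(q@ex*1000).round(1),(q@ey*1000).round(1),"z",(p[2]*1000).round(1),"w",round(float(s["gripper_width"]),3),"F",np.round(s["wrist_force"],1))
E
python3 - <<'E'
from h import *
stem_in_clamp()
E
```

```text
scene 181 yaw in clamp deg 2.43 y at tip mm -65.7 tip x -14.3 ztop med 0.1605
top few 1
tcp in clamp -148.6 -69.6 z 142.9 w 0.389 F [-0.1  0.3 -1.5]
```

```bash
cat >> h.py <<'E'
def goc(X,Y,z,yaw=-7):
    a=np.radians(-7);ex=np.array([np.cos(a),np.sin(a)]);ey=np.array([-np.sin(a),np.cos(a)])
    q=np.array([.6657,-.01145])-ex*.0075+ex*X/1000+ey*Y/1000
    go([q[0],q[1],z/1000],np.radians(yaw+90))
E
python3 -m creep '[0,2,10,0,0,2.2,0.3, 0,0,25,0,0,0,0.3, 0,0,20,0,0,0,0.3, 0,0,15,0,0,0,0.3, 0,0,4,0,0,0,0.3, 0,0,0,0,0,0,0.3]'; python3 - <<'E'
from h import *
goc(-150,-67.5,65); stem_in_clamp()
E
```

```text
time: 8.43
position: [0.5054, -0.0518, 0.0676]
eef_rot: [0.001, 0.052, 0.999, 0.001]
wrist_force: [0.3, 0.5, -1.9]
gripper_width: 0.39
tool shift mm [ 3.5 -7.8  2.6] turn deg [0.11 0.08 1.04] final-frame shift [ 3.4 -7.9  2.6]
scene 156 yaw in clamp deg 1.44 y at tip mm -57.0 tip x -12.9 ztop med 0.0853
top few 0
tcp in clamp -146.0 -60.0 z 68.8 w 0.381 F [ 0.4 -0.5 -2.9]
```

```bash
python3 -m creep '[2,-6,1,0,0,1,0.3, 0,-1,1,0,0,0,0.3, 0,0,0,0,0,0,0.3, 0,0,0,0,0,0,0.3]'; python3 - <<'E'
from h import *
goc(-150,-67.5,65); stem_in_clamp(); goc(-150,-67.5,65);
W,im,d=cloud("scene");save("s3",im,5,(190,200,300,280))
E
```

```text
time: 8.87
position: [0.5058, -0.0598, 0.0701]
eef_rot: [0.004, 0.061, 0.998, 0.0]
wrist_force: [0.4, -0.3, -1.7]
gripper_width: 0.39
tool shift mm [4.7 0.  5. ] turn deg [ 0.03  0.51 -0.01] final-frame shift [4.7 0.  5.1]
scene 158 yaw in clamp deg 0.7 y at tip mm -66.6 tip x -11.3 ztop med 0.0884
top few 0
tcp in clamp -145.3 -67.5 z 70.0 w 0.384 F [ 0.3 -0.8 -2.5]
tool shift mm [ 4.8 -0.   4.9] turn deg [0.03 0.51 0.  ] final-frame shift [ 4.7 -0.   5. ]
```

View pics/s3.png

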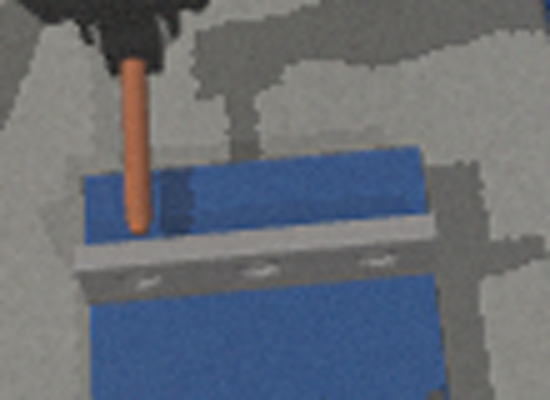

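```bash
python3 -m creep '[0,-1,5,0,0.5,0.4,0.3, 0,0,0,0,0,0,0.3]'; python3 - <<'E'
from h import *
goc(-150,-68,65); stem_in_clamp(names=("scene",)); goc(-150,-68,65)
E
```

```text
time: 9.18
position: [0.5058, -0.0609, 0.0649]
eef_rot: [-0.0, 0.065, 0.998, 0.0]
wrist_force: [0.8, -0.8, -2.5]
gripper_width: 0.387
tool shift mm [ 4.8  0.6 -0.1] turn deg [ 0.03 -0.   -0.45] final-frame shift [ 4.8  0.6 -0.1]
scene 161 yaw in clamp deg 0.22 y at tip mm -68.9 tip x -10.9 ztop med 0.0825
tcp in clamp -145.1 -68.5 z 65.2 w 0.386 F [ 0.6 -0.3 -1.9]
tool shift mm [4.9 0.5 0.2] turn deg [ 0.03  0.02 -0.42] final-frame shift [4.9 0.5 0.2]
```

```bash
python3 -m creep '[-8,0,0,0,0,0,0.3, -8,0,0,0,0,0,0.3, -8,0,0,0,0,0,0.3, -8,0,0,0,0,0,0.3, 0,0,0,0,0,0,0.3]'; python3 - <<'E'
from h import *
goc(-23,-68,65); stem_in_clamp(names=("scene",))
E
```

```text
time: 9.65
position: [0.5415, -0.0656, 0.0649]
eef_rot: [0.001, 0.065, 0.998, 0.0]
wrist_force: [0.1, 0.1, -1.5]
gripper_width: 0.385
tool shift mm [-86.1   1.5   0. ] turn deg [ 0.04  0.06 -0.43] final-frame shift [-86.1   0.8  -0.1]
scene 114 yaw in clamp deg 0.79 y at tip mm -68.4 tip x -7.5 ztop med 0.0825
tcp in clamp -110.0 -68.7 z 64.8 w 0.386 F [-0.4 -0.  -1.9]
```

Entering freely: the tip is past the front face with no force. I'll continue.

```bash
python3 -m creep '[-10,0.5,0,0,0,0,0.3, -10,0,0,0,0,0,0.3, -10,0,0,0,0,0,0.3, -10,0,0,0,0,0,0.3, -10,0,0,0,0,0,0.3, -10,0,0,0,0,0,0.3, -6,0,0,0,0,0,0.3, 0,0,0,0,0,0,0.3]'; python3 - <<'E'
from h import *
goc(-23,-68,65); stem_in_clamp(names=("scene",))
E
```

```text
time: 10.37
position: [0.6089, -0.0732, 0.0631]
eef_rot: [-0.002, 0.064, 0.998, 0.001]
wrist_force: [0.6, 0.1, -2.1]
gripper_width: 0.385
tool shift mm [-18.3   0.4  -2. ] turn deg [ 0.06 -0.26 -0.39] final-frame shift [-18.4   0.2  -1.9]
scene 15 yaw in clamp deg 65.09 y at tip mm -58.5 tip x -7.0 ztop med 0.0815
tcp in clamp -42.0 -68.2 z 63.0 w 0.387 F [-0.   0.1 -2.6]
```

```bash
python3 -m creep '[-7,0,0,0,0,0,0.3, -6,0,0,0,0,0,0.3, -4,0,0,0,0,0,0.3, -3,0,0,0,0,0,0.3, -2,0,0,0,0,0,0.3]'; python3 - <<'E'
from h import *
goc(-23,-68,65); stem_in_clamp(names=("scene",))
E
```

```text
time: 10.83
position: [0.6254, -0.075, 0.0622]
eef_rot: [-0.008, 0.064, 0.998, 0.001]
wrist_force: [-9.2, 0.2, 6.5]
gripper_width: 0.384
tool shift mm [-1.7  0.  -2.8] turn deg [ 0.06 -0.94 -0.37] final-frame shift [-1.7  0.  -2.8]
scene few 0
tcp in clamp -24.8 -68.0 z 62.3 w 0.389 F [-6.4 -0.2  2.8]
```

```bash
python3 -m creep '[0,0,0,0,0,0,0.55, 0,0,0,0,0,0,0.55, 0,0,0,0,0,0,0.55, 0,0,-15,0,0,0,0.55, 0,0,-25,0,0,0,0.55, 0,0,-25,0,0,0,0.55, 0,0,-25,0,0,0,0.55, 10,0,-15,0,0,0,0.55,0,0,0,0,0,0,0.55]'; python3 - <<'E'
from h import *
W,im,d=cloud("wrist");save("w4",im,1.5)
W,im,d=cloud("scene");save("s4",im,5,(190,190,310,300))
W,im,d=cloud("top");arms(W,im);save("t4",im,3,(140,120,320,270))
E
```

```text
time: 11.63
position: [0.6194, -0.0745, 0.1727]
eef_rot: [-0.006, 0.064, 0.998, 0.001]
wrist_force: [0.5, 0.6, 0.4]
gripper_width: 0.546
head [198. 212.] [507.1 244.5] [50.1 33. ] 82.5 ztop 0.0393
head [192. 242.] [405.3 258.4] [50.2 33.5] 80.2 ztop 0.0395
stem [517.1 322.5] angle 82.97 ymax 0.3769
stem [418.5 335.4] angle 80.07 ymax 0.3856
```

View pics/w4.png

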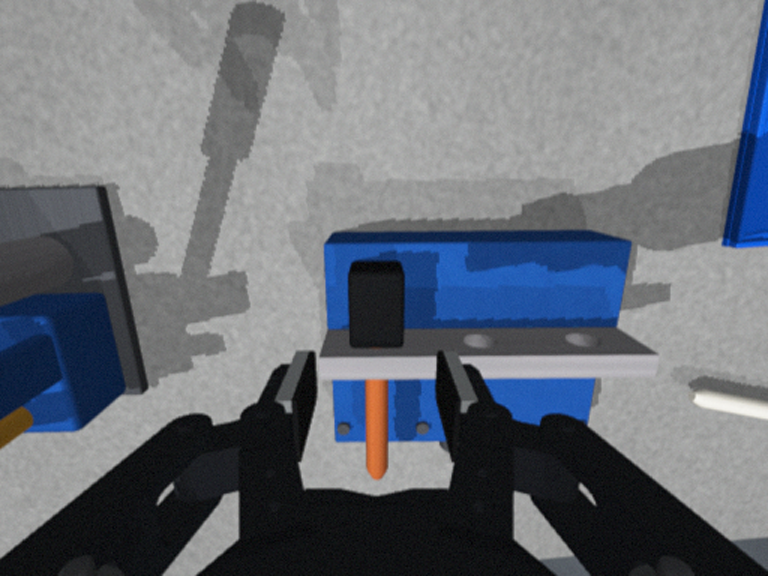

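View pics/s4.png

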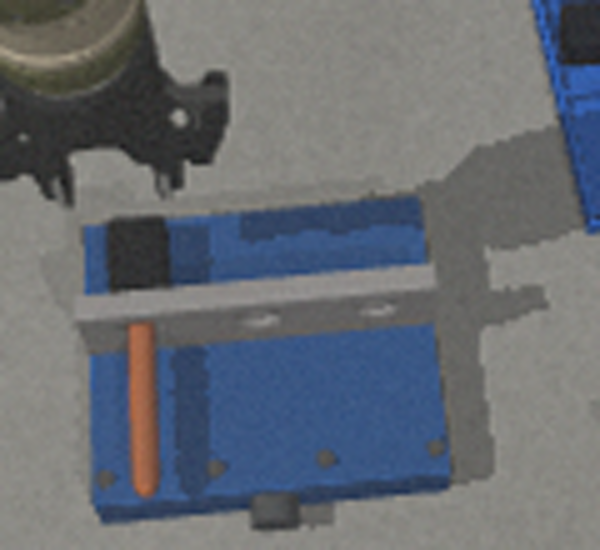

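Arm one is seated: its head is flush on the flange at wrist (376,303) and the stem shows behind it. The other two have not moved. Next is the middle arm.

```bash
python3 -m creep '[0,0,0,0,0,-5,0.6, 0,0,0,0,0,-6.8,0.6, 0,0,0,0,0,-6.8,0.6, 0,0,0,0,0,-6.8,0.6, 0,0,0,0,0,-6.8,0.6, 0,0,0,0,0,-6.8,0.6, 0,0,0,0,0,-6.8,0.6, 0,0,0,0,0,-6.8,0.6, 0,0,0,0,0,-6.8,0.6, 0,0,0,0,0,-6.8,0.6, 0,0,0,0,0,-6.8,0.6, 0,0,0,0,0,-6.8,0.6, 0,0,0,0,0,-6.8,0.6, 0,0,0,0,0,-4,0.6, 0,0,0,0,0,0,0.6]' 60; python3 - <<'E'
from h import *
go([.5072,.2443,.12],np.radians(172.5))
E
```

```text
time: 13.03
position: [0.6094, -0.0717, 0.1343]
eef_rot: [-0.016, -0.693, 0.72, 0.026]
wrist_force: [0.7, 0.1, -0.4]
gripper_width: 0.602
tool shift mm [-311.6  113.3   25.1] turn deg [3.44 0.58 5.27] final-frame shift [-300.   142.6   14.3]
```

```bash
python3 -m creep '[0,0,-10,3.4,0.5,5,0.6, -24,11,-8,0,0,0,0.6, -32,15,-2,0,0,0,0.6, -32,15,-2,0,0,0,0.6, -32,15,-2,0,0,0,0.6, -32,15,-2,0,0,0,0.6, -32,15,-2,0,0,0,0.6, -32,15,-2,0,0,0,0.6, -32,15,-2,0,0,0,0.6, -26,12,0,0,0,0,0.6, -14,6,0,0,0,0,0.6, 0,0,0,0,0,0,0.6]'; python3 - <<'E'
from h import *
go([.5072,.2443,.1],np.radians(172.5))
E
```

```text
time: 14.03
position: [0.5107, 0.2429, 0.1487]
eef_rot: [-0.008, -0.645, 0.764, 0.008]
wrist_force: [0.8, 0.8, 0.6]
gripper_width: 0.6
tool shift mm [-0.9  2.7 48.8] turn deg [ 1.27 -0.07 -2.1 ] final-frame shift [-1.   3.7 48.7]
```

```bash
python3 -m creep '[-1,3.5,10,1.3,0,-2,0.6, 0,0,20,0,0,0,0.6, 0,0,20,0,0,0,0.6, 0,0,20,0,0,0,0.6, 0,0,10,0,0,0,0.6, 0,0,0,0,0,0,0.6]'; python3 - <<'E'
from h import *
W,im,d=cloud("wrist");save("w5",im,1.5);arms(W,im)
go([.5072,.2443,.012],np.radians(172.5))
E
```

```text
time: 14.53
position: [0.5062, 0.2428, 0.0609]
eef_rot: [-0.002, -0.656, 0.755, -0.001]
wrist_force: [0.2, -0.2, 0.4]
gripper_width: 0.601
head [398. 228.] [405.4 257.9] [49.3 33.3] 80.8 ztop 0.0385
head [250. 228.] [506.5 244. ] [50.1 32.9] 83.3 ztop 0.0385
stem [513.7 302.8] angle 82.8 ymax 0.3341
stem [412.4 293.3] angle 95.71 ymax 0.3009
stem [426.8 374.5] angle 89.77 ymax 0.3903
tool shift mm [-2.  -0.8 49.5] turn deg [ 0.1  -0.28 -0.5 ] final-frame shift [-1.7 -0.8 49.5]
```

View pics/w5.png

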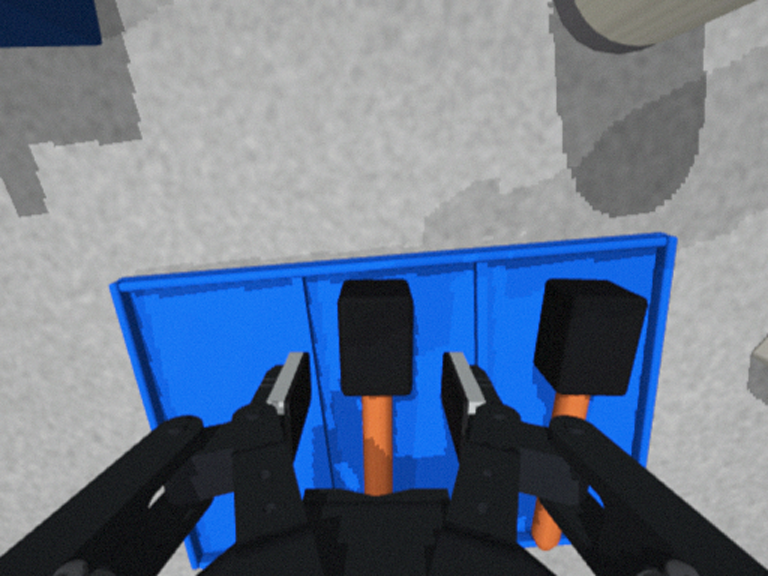

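The middle head at (376,340) is centred between the fingers. I'll narrow them a little to clear the divider, then descend.

```bash
python3 -m creep '[-2,-0.8,12,0,0,-0.5,0.54, 0,0,18,0,0,0,0.54, 0,0,12,0,0,0,0.54, 0,0,0,0,0,0,0.54]'; python3 - <<'E'
from h import *
go([.5068,.2443,.012],np.radians(173))
E
```

```text
time: 14.92
position: [0.5103, 0.2427, 0.0202]
eef_rot: [-0.001, -0.657, 0.754, -0.002]
wrist_force: [-0.0, 0.1, -0.2]
gripper_width: 0.54
tool shift mm [-1.2  3.7  8.2] turn deg [-0.08 -0.24 -0.85] final-frame shift [-1.2  3.6  8.2]
```

```bash
python3 -m creep '[0,3.5,5,0,0,-0.8,0.54, 0,0,4,0,0,0,0.54, 0,0,0,0,0,0,0.54]'; python3 - <<'E'
from h import *
go([.5068,.2443,.012],np.radians(173))
E
```

```text
time: 15.17
position: [0.5083, 0.2426, 0.0124]
eef_rot: [-0.0, -0.662, 0.75, -0.002]
wrist_force: [0.7, 0.5, -0.1]
gripper_width: 0.54
tool shift mm [-1.5  1.7  0.4] turn deg [-0.19 -0.21 -0.12] final-frame shift [-1.5  1.7  0.4]
```

```bash
python3 -m creep '[-1,1,0,0,0,0,0.3, 0,0,0,0,0,0,0.3, 0,0,0,0,0,0,0.3, 0,0,0,0,0,0,0.3, 0,0,0,0,0,0,0.3]' 60; python3 - <<'E'
from h import *
go([.5068,.2443,.012],np.radians(173))
E
```

```text
time: 15.58
position: [0.5077, 0.2439, 0.0141]
eef_rot: [0.0, -0.662, 0.75, -0.003]
wrist_force: [0.3, 0.7, -2.6]
gripper_width: 0.385
tool shift mm [-0.3  0.9  2.1] turn deg [-0.28 -0.18 -0.14] final-frame shift [-0.3  0.9  2.1]
```

```bash
python3 -m creep '[0,0,-15,0,0,0,0.3, 0,0,-25,0,0,0,0.3, 0,0,-30,0,0,0,0.3, 0,0,-30,0,0,0,0.3, 0,0,-20,0,0,3,0.3, 0,0,-1,0,0,6.8,0.3, 0,0,-1,0,0,6.8,0.3, 0,0,-1,0,0,6.8,0.3, 0,0,-1,0,0,6.8,0.3, 0,0,-1,0,0,6.8,0.3, 0,0,-1,0,0,6.8,0.3, 0,0,-1,0,0,6.8,0.3, 0,0,-1,0,0,6.8,0.3, 0,0,-1,0,0,6.8,0.3, 0,0,-1,0,0,6.8,0.3, 0,0,-1,0,0,6.8,0.3, 0,0,-1,0,0,5,0.3, 0,0,0,0,0,0,0.3]' 60; python3 - <<'E'
from h import *
goc(-150,0,140)
E
```

```text
time: 17.08
position: [0.5013, 0.2436, 0.148]
eef_rot: [-0.004, 0.035, 0.999, -0.004]
wrist_force: [-0.2, -0.5, -2.9]
gripper_width: 0.386
tool shift mm [ -24.8 -234.7    9.6] turn deg [-0.43 -0.41  2.94] final-frame shift [ -36.7 -233.1    8. ]
```

```bash
python3 -m creep '[0,0,0,-0.4,-0.4,2.9,0.3, -4,-20,0,0,0,0,0.3, -5,-32,0,0,0,0,0.3, -5,-32,0,0,0,0,0.3, -5,-32,0,0,0,0,0.3, -5,-32,0,0,0,0,0.3, -5,-32,0,0,0,0,0.3, -5,-30,0,0,0,0,0.3, -3,-20,0,0,0,0.5,0.3, 0,-5,0,0,0,0.5,0.3, 0,0,0,0,0,0,0.3]' 60; python3 - <<'E'
from h import *
goc(-150,0,67);stem_in_clamp(names=("scene",),box=(-.2,0,-.05,.05))
E
```

```text
time: 18.0
position: [0.5113, -0.002, 0.1453]
eef_rot: [-0.001, 0.053, 0.999, 0.0]
wrist_force: [-0.0, 0.4, -2.9]
gripper_width: 0.388
tool shift mm [ 2.8  9.4 78.3] turn deg [ 0.03 -0.12  0.93] final-frame shift [ 3.1  9.4 78.3]
scene 181 yaw in clamp deg 1.37 y at tip mm -7.0 tip x -12.3 ztop med 0.1613
tcp in clamp -146.9 -8.8 z 145.3 w 0.386 F [ 0.7 -0.4 -2.1]
```

```bash
python3 -m creep '[0,4,10,0,0,0.9,0.3, 0,0,25,0,0,0,0.3, 0,0,22,0,0,0,0.3, 0,0,12,0,0,0,0.3, 0,0,5,0,0,0,0.3, 0,0,0,0,0,0,0.3]'; python3 - <<'E'
from h import *
goc(-150,0,67);stem_in_clamp(names=("scene",),box=(-.2,0,-.05,.05));goc(-150,0,67)
E
```

```text
time: 18.55
position: [0.5115, 0.0116, 0.0667]
eef_rot: [-0.0, 0.055, 0.998, 0.002]
wrist_force: [-0.9, 0.6, -3.2]
gripper_width: 0.391
tool shift mm [ 1.7 -4.  -0.4] turn deg [ 0.22 -0.05  0.66] final-frame shift [ 1.6 -4.1 -0.3]
scene 163 yaw in clamp deg 0.9 y at tip mm 5.3 tip x -13.5 ztop med 0.083
tcp in clamp -148.3 4.1 z 67.1 w 0.384 F [-0.3 -0.2 -2.7]
tool shift mm [ 1.7 -4.1  0.1] turn deg [ 0.23 -0.05  0.66] final-frame shift [ 1.7 -4.1  0.1]
```

```bash
python3 -m creep '[0,-4,0,0.2,0,0.7,0.3, 0,0,0,0,0,0,0.3, 0,0,0,0,0,0,0.3]'; python3 - <<'E'
from h import *
stem_in_clamp(names=("scene",),box=(-.2,0,-.05,.05));goc(-150,0,67)
E
```

```text
time: 18.85
position: [0.5122, 0.0089, 0.0687]
eef_rot: [0.001, 0.061, 0.998, 0.0]
wrist_force: [-0.1, 0.8, -3.8]
gripper_width: 0.386
scene 158 yaw in clamp deg 0.23 y at tip mm 1.7 tip x -12.3 ztop med 0.0852
tcp in clamp -147.1 1.4 z 68.8 w 0.385 F [ 0.1  0.  -2.4]
tool shift mm [ 2.9 -1.4  1.8] turn deg [0.01 0.11 0.05] final-frame shift [ 2.9 -1.4  1.8]
```

```bash
python3 -m creep '[0,-1.7,2,0,0,0,0.3, -8,0,0,0,0,0,0.3, -8,0,0,0,0,0,0.3, -8,0,0,0,0,0,0.3, -8,0,0,0,0,0,0.3, 0,0,0,0,0,0,0.3]'; python3 - <<'E'
from h import *
goc(-25,0,67); stem_in_clamp(names=("scene",),box=(-.2,0,-.05,.05))
E
```

```text
time: 19.4
position: [0.5487, 0.0018, 0.0686]
eef_rot: [0.003, 0.061, 0.998, -0.0]
wrist_force: [2.1, 0.1, -3.7]
gripper_width: 0.382
tool shift mm [-85.2   1.2   2.1] turn deg [ 0.01  0.34 -0.03] final-frame shift [-85.2   1.1   1.6]
scene 120 yaw in clamp deg 0.5 y at tip mm -1.1 tip x -5.9 ztop med 0.0856
tcp in clamp -110.8 -1.1 z 68.5 w 0.39 F [ 0.7  0.4 -3.8]
```

```bash
python3 -m creep '[-9,0.8,1.5,0,0.3,0,0.3, -10,0,0,0,0,0,0.3, -10,0,0,0,0,0,0.3, -10,0,0,0,0,0,0.3, -10,0,0,0,0,0,0.3, -10,0,0,0,0,0,0.3, -8,0,0,0,0,0,0.3, -4,0,0,0,0,0,0.3]'; python3 - <<'E'
from h import *
goc(-25,0,67); stem_in_clamp(names=("scene",),box=(-.2,0,-.05,.05))
E
```

```text
time: 20.12
position: [0.6226, -0.0065, 0.066]
eef_rot: [-0.001, 0.061, 0.998, 0.0]
wrist_force: [-0.3, 0.3, -2.9]
gripper_width: 0.386
tool shift mm [-10.9   0.4  -1. ] turn deg [ 0.   -0.12 -0.02] final-frame shift [-10.9   0.4  -1. ]
scene few 5
tcp in clamp -35.3 -0.4 z 66.0 w 0.388 F [ 2.8  0.1 -2.8]
```

```bash
python3 -m creep '[-4,0,0,0,0,0,0.3, -4,0,0,0,0,0,0.3, -3,0,0,0,0,0,0.3, -2.5,0,0,0,0,0,0.3]'; python3 - <<'E'
from h import *
goc(-25,0,67)
E
```

```text
time: 20.5
position: [0.6318, -0.0076, 0.0649]
eef_rot: [-0.006, 0.061, 0.998, 0.0]
wrist_force: [-8.0, 1.5, 2.3]
gripper_width: 0.382
tool shift mm [-1.6  0.3 -2.1] turn deg [-0.01 -0.69 -0.01] final-frame shift [-1.6  0.3 -2.1]
```

```bash
python3 -m creep '[0,0,0,0,0,0,0.55, 0,0,0,0,0,0,0.55, 0,0,0,0,0,0,0.55, 0,0,-15,0,0,0,0.55, 0,0,-25,0,0,0,0.55, 0,0,-25,0,0,0,0.55, 0,0,-25,0,0,0,0.55, 10,0,-20,0,0,0,0.55,0,0,0,0,0,0,0.55]'; python3 - <<'E'
from h import *
W,im,d=cloud("wrist");save("w6",im,1.5)
W,im,d=cloud("top");arms(W,im)
go([.4054,.2582,.14],np.radians(170.5))
E
```

```text
time: 21.25
position: [0.6248, -0.0066, 0.1817]
eef_rot: [-0.003, 0.061, 0.998, 0.0]
wrist_force: [0.7, -0.4, 1.1]
gripper_width: 0.55
head [193. 242.] [405.2 258.1] [49.7 33.5] 81.2 ztop 0.039
stem [418.4 335.7] angle 80.61 ymax 0.3895
tool shift mm [249.5 236.2  40.4] turn deg [  0.41  -0.44 -87.51] final-frame shift [-225.1  259.8   38. ]
```

View pics/w6.png

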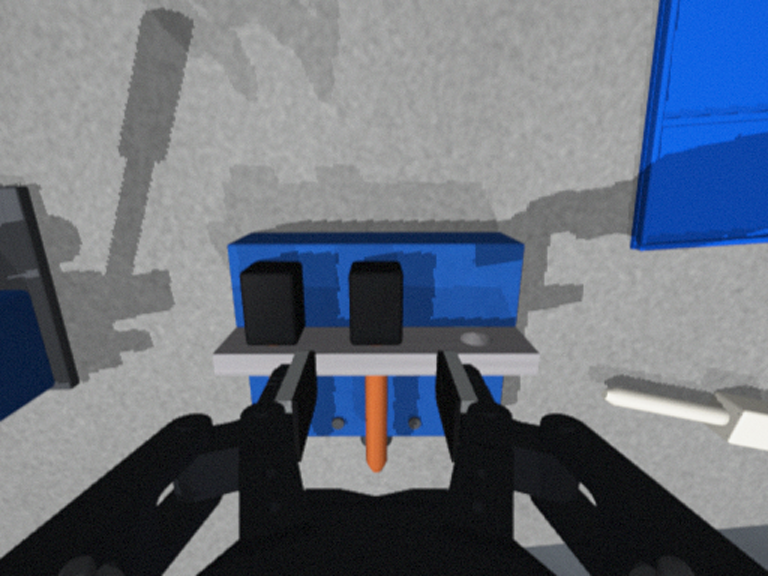

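Two heads are seated, at (272,303) and (376,303). Now the third arm.

```bash
python3 -m creep '[0,0,-2,0,0,-5,0.56, 0,0,-3,0,0,-6.8,0.56, 0,0,-3,0,0,-6.8,0.56, 0,0,-3,0,0,-6.8,0.56, 0,0,-3,0,0,-6.8,0.56, 0,0,-3,0,0,-6.8,0.56, 0,0,-3,0,0,-6.8,0.56, 0,0,-3,0,0,-6.8,0.56, 0,0,-3,0,0,-6.8,0.56, 0,0,-3,0,0,-6.8,0.56, 0,0,-3,0,0,-6.8,0.56, 0,0,-3,0,0,-6.8,0.56, 0,0,-2,0,0,-5.5,0.56, 0,0,0,0,0,0,0.56]' 60; python3 - <<'E'
from h import *
go([.4054,.2582,.14],np.radians(170.6))
E
```

```text
time: 22.52
position: [0.6204, -0.0065, 0.1905]
eef_rot: [-0.012, -0.659, 0.752, 0.014]
wrist_force: [-0.3, 0.1, -0.1]
gripper_width: 0.56
tool shift mm [-234.5  245.5   59.8] turn deg [ 2.15 -0.02  1.93] final-frame shift [-226.1  255.3   50.5]
```

```bash
python3 -m creep '[0,0,0,2.1,0,1.9,0.56, -15,17,0,0,0,0,0.56, -24,27,0,0,0,0,0.56, -24,27,0,0,0,0,0.56, -24,27,0,0,0,0,0.56, -24,27,0,0,0,0,0.56, -24,27,0,0,0,0,0.56, -24,27,4,0,0,0,0.56, -24,27,5,0,0,0,0.56, -24,27,5,0,0,0,0.56, -12,14,10,0,0,0,0.56, 0,0,5,0,0,0,0.56, 0,0,0,0,0,0,0.56]'; python3 - <<'E'
from h import *
go([.4054,.2582,.06],np.radians(170.6))
E
```

```text
time: 23.6
position: [0.4052, 0.2609, 0.1425]
eef_rot: [-0.007, -0.629, 0.777, 0.004]
wrist_force: [0.1, 0.4, 0.2]
gripper_width: 0.556
tool shift mm [ 2.1 -1.9 82.5] turn deg [ 0.84 -0.31 -2.65] final-frame shift [ 2.6 -0.6 82.5]
```

```bash
python3 -m creep '[2.5,0,10,0.8,-0.3,-2.6,0.56, 0,0,20,0,0,0,0.56, 0,0,22,0,0,0,0.56, 0,0,20,0,0,0,0.56, 0,0,6,0,0,0,0.56, 0,0,0,0,0,0,0.56]'; python3 - <<'E'
from h import *
W,im,d=cloud("wrist");save("w7",im,1.5);arms(W,im)
go([.4054,.2582,.012],np.radians(170.6))
E
```

```text
time: 24.1
position: [0.4093, 0.2547, 0.0609]
eef_rot: [0.001, -0.642, 0.767, -0.001]
wrist_force: [-0.3, 0.5, 0.3]
gripper_width: 0.559
head [258. 230.] [404.4 258.1] [49.6 33.1] 80.3 ztop 0.0385
stem [414.2 316. ] angle 79.74 ymax 0.3463
tool shift mm [-2.8  4.7 49.3] turn deg [-0.16 -0.05 -0.74] final-frame shift [-2.8  4.5 49.3]
```

View pics/w7.png

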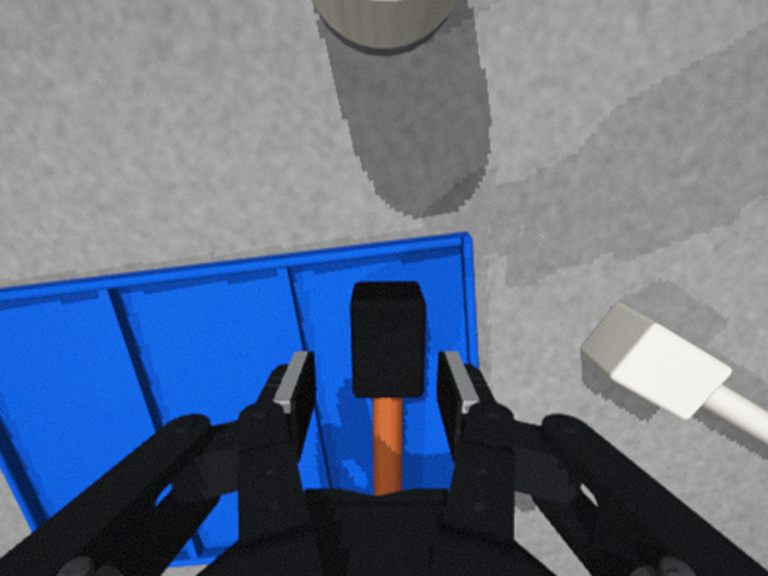

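```bash
python3 -m creep '[-3,5,8,0,0,-0.8,0.52, 0,0,12,0,0,0,0.52, 0,0,10,0,0,0,0.52, 0,0,0,0,0,0,0.52]'; python3 - <<'E'
from h import *
go([.4047,.2582,.017],np.radians(170.4))
E
```

```text
time: 24.48
position: [0.4088, 0.2593, 0.033]
eef_rot: [0.004, -0.646, 0.763, -0.002]
wrist_force: [-0.2, -0.5, -0.8]
gripper_width: 0.52
tool shift mm [ 1.8  4.  16. ] turn deg [-0.47  0.16  0.16] final-frame shift [ 1.7  3.9 16. ]
```

```bash
python3 -m creep '[1,4.5,2,-0.4,0,0,0.52, 0,0,0,0,0,0,0.52]'; python3 - <<'E'
from h import *
go([.4047,.2582,.017],np.radians(170.4))
E
```

```text
time: 24.65
position: [0.404, 0.2593, 0.0313]
eef_rot: [0.002, -0.647, 0.763, 0.001]
wrist_force: [-0.5, -0.1, 0.3]
gripper_width: 0.521
tool shift mm [ 1.  -0.8 14.3] turn deg [-0.06  0.18  0.17] final-frame shift [ 1.  -0.8 14.3]
```

```bash
python3 -m creep '[0,1,7,0,0,0,0.52, 0,0,7,0,0,0,0.52, 0,0,0,0,0,0,0.52]'; python3 - <<'E'
from h import *
go([.4047,.2582,.016],np.radians(170.4))
E
```

```text
time: 24.9
position: [0.404, 0.2603, 0.0176]
eef_rot: [0.003, -0.647, 0.763, 0.0]
wrist_force: [0.0, 0.8, 0.6]
gripper_width: 0.518
tool shift mm [ 1.9 -1.   1.6] turn deg [-0.2   0.28  0.19] final-frame shift [ 1.9 -1.   1.6]
```

```bash
python3 -m creep '[2,-1,2,0,0,0,0.3, 0,0,0,0,0,0,0.3, 0,0,0,0,0,0,0.3, 0,0,0,0,0,0,0.3, 0,0,0,0,0,0,0.3]' 70; python3 - <<'E'
from h import *
go([.4047,.2582,.016],np.radians(170.4))
E
```

```text
time: 25.32
position: [0.4048, 0.2585, 0.0158]
eef_rot: [0.003, -0.647, 0.762, 0.001]
wrist_force: [-0.2, 0.4, 0.8]
gripper_width: 0.382
tool shift mm [ 0.3  0.1 -0.2] turn deg [-0.19  0.35  0.24] final-frame shift [ 0.3  0.1 -0.2]
```

```bash
python3 -m creep '[0,0,-15,0,0,0,0.3, 0,0,-25,0,0,0,0.3, 0,0,-30,0,0,0,0.3, 0,0,-30,0,0,0,0.3, 0,0,-20,0,0,3,0.3, 0,0,-1,0,0,6.8,0.3, 0,0,-1,0,0,6.8,0.3, 0,0,-1,0,0,6.8,0.3, 0,0,-1,0,0,6.8,0.3, 0,0,-1,0,0,6.8,0.3, 0,0,-1,0,0,6.8,0.3, 0,0,-1,0,0,6.8,0.3, 0,0,-1,0,0,6.8,0.3, 0,0,-1,0,0,6.8,0.3, 0,0,-1,0,0,6.8,0.3, 0,0,-1,0,0,6.8,0.3, 0,0,-1,0,0,5,0.3, 0,0,0,0,0,0,0.3]' 70; python3 - <<'E'
from h import *
goc(-152,68,140)
E
```

```text
time: 26.82
position: [0.3963, 0.2512, 0.1438]
eef_rot: [-0.008, 0.056, 0.998, -0.005]
wrist_force: [-1.0, 0.4, -3.6]
gripper_width: 0.385
tool shift mm [-138.4 -161.2    3.4] turn deg [-0.6  -0.83  0.55] final-frame shift [-139.9 -159.9    3.8]
```

```bash
python3 -m creep '[0,0,0,-0.6,-0.8,0.5,0.3, -12,-14,0,0,0,0,0.3, -22,-25,0,0,0,0,0.3, -22,-25,0,0,0,0,0.3, -22,-25,0,0,0,0.4,0.3, -22,-25,0,0,0,0.4,0.3, -22,-25,0,0,0,0.4,0.3, -14,-16,0,0,0,0,0.3, -2,-4,0,0,0,0,0.3, 0,0,0,0,0,0,0.3]' 70; python3 - <<'E'
from h import *
goc(-152,68,69);stem_in_clamp(names=("scene",),box=(-.2,0,.0,.12))
E
```

```text
time: 27.65
position: [0.5163, 0.0693, 0.1394]
eef_rot: [0.0, 0.058, 0.998, 0.0]
wrist_force: [-0.3, 0.5, -2.6]
gripper_width: 0.384
tool shift mm [ 1.4  6.1 70.4] turn deg [0.04 0.05 0.34] final-frame shift [ 1.3  6.1 70.4]
scene 175 yaw in clamp deg 0.66 y at tip mm 62.1 tip x -15.7 ztop med 0.1529
tcp in clamp -151.0 62.4 z 139.4 w 0.379 F [ 0.5 -0.4 -2.3]
```

```bash
python3 -m creep '[0,0,10,0,0,0.4,0.3, 0,0,22,0,0,0,0.3, 0,0,20,0,0,0,0.3, 0,0,12,0,0,0,0.3, 0,0,3,0,0,0,0.3, 0,0,0,0,0,0,0.3]'; python3 - <<'E'
from h import *
stem_in_clamp(names=("scene",),box=(-.2,0,.0,.12));goc(-152,68,69)
E
```

```text
time: 28.2
position: [0.5103, 0.0767, 0.0678]
eef_rot: [-0.0, 0.056, 0.998, 0.001]
wrist_force: [-0.4, 0.6, -2.0]
gripper_width: 0.382
scene 156 yaw in clamp deg 0.88 y at tip mm 69.5 tip x -23.1 ztop med 0.0814
tcp in clamp -157.6 68.6 z 68.1 w 0.386 F [ 0.   1.2 -2.7]
tool shift mm [-5.6 -0.7 -0.9] turn deg [ 0.16 -0.08  0.57] final-frame shift [-5.6 -0.6 -0.9]
```

```bash
python3 -m creep '[0,-1,-1,0,0,0.7,0.3, -6,0,0,0,0,0,0.3, -5,0,0,0,0,0,0.3, 0,0,0,0,0,0,0.3]'; python3 - <<'E'
from h import *
stem_in_clamp(names=("scene",),box=(-.2,0,.0,.12));goc(-152,68,69)
E
```

```text
time: 28.58
position: [0.523, 0.0758, 0.0718]
eef_rot: [0.001, 0.061, 0.998, 0.002]
wrist_force: [-1.0, 0.4, -1.9]
gripper_width: 0.385
scene 157 yaw in clamp deg 0.45 y at tip mm 68.9 tip x -10.7 ztop med 0.0857
tcp in clamp -144.9 69.2 z 71.8 w 0.383 F [ 1.  -0.8 -2.4]
tool shift mm [ 7.1 -1.3  2.8] turn deg [ 0.2   0.16 -0.04] final-frame shift [ 7.1 -1.2  2.8]
```

```bash
python3 -m creep '[0,-1.3,3,0,0.1,0.2,0.3, -8,0,0,0,0,0,0.3, -8,0,0,0,0,0,0.3, -8,0,0,0,0,0,0.3, -8,0,0,0,0,0,0.3, 0,0,0,0,0,0,0.3]'; python3 - <<'E'
from h import *
stem_in_clamp(names=("scene",),box=(-.2,0,.0,.12));goc(-25,68,69)
E
```

```text
time: 29.13
position: [0.5594, 0.0692, 0.0695]
eef_rot: [0.002, 0.064, 0.998, 0.002]
wrist_force: [0.3, -0.6, -2.2]
gripper_width: 0.379
scene 114 yaw in clamp deg -0.63 y at tip mm 65.7 tip x -8.1 ztop med 0.0829
tcp in clamp -108.8 67.1 z 69.4 w 0.383 F [ 0.7  0.3 -2.2]
tool shift mm [-83.8   1.3   0.6] turn deg [ 0.2   0.15 -0.32] final-frame shift [-83.8   0.9   0.4]
```

```bash
python3 -m creep '[-9,1,0.5,0,0,-0.4,0.3, -10,0.4,0,0,0,0,0.3, -10,0,0,0,0,0,0.3, -10,0,0,0,0,0,0.3, -10,0,0,0,0,0,0.3, -10,0,0,0,0,0,0.3, -8,0,0,0,0,0,0.3, -4,0,0,0,0,0,0.3]'; python3 - <<'E'
from h import *
goc(-25,68,67);print(pose()[2]["wrist_force"])
E
```

```text
time: 29.85
position: [0.6308, 0.062, 0.0671]
eef_rot: [-0.002, 0.06, 0.998, 0.002]
wrist_force: [-0.5, 0.1, -2.7]
gripper_width: 0.384
tool shift mm [-11.1  -0.6   0. ] turn deg [ 0.18 -0.21  0.06] final-frame shift [-11.1  -0.6   0.1]
[-0.50207172  0.10521288 -2.71792066]
```

```bash
python3 -m creep '[-4,0,0,0,0,0,0.3, -4,0,0,0,0,0,0.3, -3,0,0,0,0,0,0.3, -2.5,0,0,0,0,0,0.3]'; python3 - <<'E'
from h import *
goc(-25,68,67)
E
```

```text
time: 30.18
position: [0.6405, 0.0608, 0.0662]
eef_rot: [-0.007, 0.06, 0.998, 0.002]
wrist_force: [-11.1, 0.4, 7.4]
gripper_width: 0.382
tool shift mm [-1.3 -0.6 -0.9] turn deg [ 0.15 -0.79  0.08] final-frame shift [-1.3 -0.6 -0.8]
```

```bash
python3 -m creep '[0,0,0,0,0,0,0.55, 0,0,0,0,0,0,0.55, 0,0,0,0,0,0,0.55, 0,0,-15,0,0,0,0.55, 0,0,-25,0,0,0,0.55, 0,0,-25,0,0,0,0.55, 0,0,-25,0,0,0,0.55, 10,-10,-20,0,0,0,0.55, 0,-15,-10,0,0,0,0.55, 0,-15,-10,0,0,0,0.55, 0,0,0,0,0,0,0.55]'; python3 - <<'E'
from h import *
W,im,d=cloud("wrist");save("w8",im,1.5)
W,im,d=cloud("scene");save("s8",im,4,(80,160,290,310))
# heads vs flange: clamp frame
W,im,d=cloud("wrist")
a=np.radians(-7);ex=np.array([np.cos(a),np.sin(a)]);ey=np.array([-np.sin(a),np.cos(a)])
q=W[...,:2]-np.array([.6657,-.01145])+ex*.0075;X=q@ex;Y=q@ey;Z=W[...,2]
m=(im.max(-1)<60)&(Z>.08)&(Z<.097)&(abs(X)<.08)&(abs(Y)<.11)
k,l,st,c=cv2.connectedComponentsWithStats(m.astype(np.uint8))
for i in range(1,k):
    if st[i,4]>100: print(cv2.minAreaRect(np.stack([X[l==i],Y[l==i]],1).astype(np.float32)*1000),np.median(Z[l==i]))
E
```

```text
time: 31.1
position: [0.6294, 0.0203, 0.2047]
eef_rot: [-0.003, 0.059, 0.998, 0.001]
wrist_force: [1.2, -0.7, 0.2]
gripper_width: 0.548
((-25.90241050720215, -0.2943401336669922), (33.37174606323242, 51.459136962890625), 89.55382537841797) 0.08841441001931422
((-25.83562660217285, -66.63322448730469), (33.480064392089844, 50.460933685302734), 89.59478759765625) 0.08848070422319537
((-26.053512573242188, 68.21963500976562), (51.111183166503906, 33.894527435302734), 0.8324795961380005) 0.08838973640622111
```

View pics/w8.png

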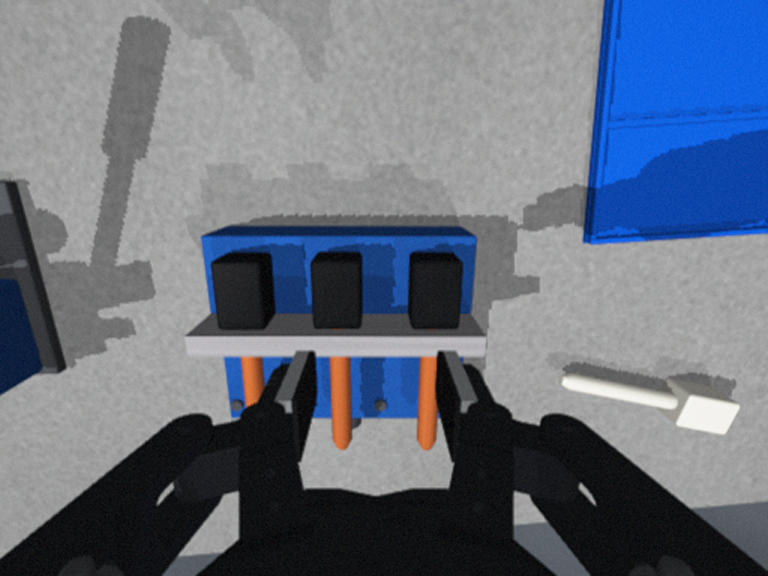

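View pics/s8.png

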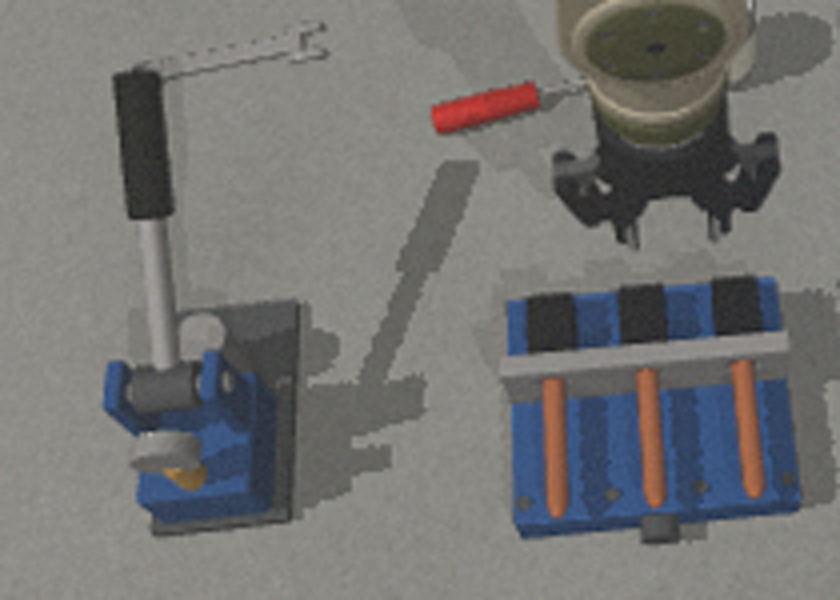

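All three are seated: the heads' centres are at clamp x ≈ -26 mm, y ≈ -67, 0 and +68, flush with the flange, with stems behind it. Next is the pump, where I'll measure the grip from both cameras.

```bash
python3 - <<'E'
from h import *
for n in("top","scene"):
    W,im,d=cloud(n);Z=W[...,2]
    m=(im.max(-1)<75)&(Z>.15)&(Z<.27)&(W[...,0]>.4)&(W[...,0]<.56)&(W[...,1]<-.25)&(W[...,1]>-.4)
    q=W[m];c=q.mean(0);r=cv2.minAreaRect(q[:,:2].astype(np.float32)*1000)
    u,s,v=np.linalg.svd(q-c);print(n,m.sum(),c.round(4),"axis",v[0].round(3),r,np.percentile(q,[2,98],axis=0).round(3).tolist())
go([.485,-.315,.29],np.radians(83.3))
E
```

```text
top 307 [ 0.4905 -0.3139  0.2232] axis [-0.881  0.064  0.469] ((499.10052490234375, -317.5389709472656), (30.850723266601562, 113.9393081665039), 83.7195053100586) [[0.445, -0.331, 0.185], [0.547, -0.3, 0.249]]
scene 415 [ 0.4959 -0.3133  0.2229] axis [ 0.859 -0.089 -0.504] ((493.9365234375, -315.4891357421875), (28.494909286499023, 90.64471435546875), 85.14828491210938) [[0.455, -0.329, 0.198], [0.536, -0.3, 0.248]]
tool shift mm [ 103.6 -352.2  -89.6] turn deg [ 0.19 -0.76  0.08] final-frame shift [ 101.9 -352.6  -89.8]
```

```bash
python3 -m creep '[0,0,-25,0,-0.7,0,0.3, 0,0,-30,0,0,0,0, 6,-20,-25,0,0,0,0, 10,-32,-6,0,0,0,0, 10,-32,-2,0,0,0,0, 10,-32,-2,0,0,0,0, 10,-32,-2,0,0,0,0, 10,-32,-2,0,0,0,0, 10,-32,-2,0,0,0,0, 10,-32,-2,0,0,0,0, 10,-32,-2,0,0,0,0, 10,-32,-2,0,0,0,0, 5,-20,0,0,0,0,0, 0,-10,0,0,0,0,0, 0,0,0,0,0,0,0]' 40; python3 - <<'E'
from h import *
go([.4845,-.3143,.26],np.radians(83.3))
E
```

```text
time: 32.6
position: [0.4856, -0.3047, 0.2847]
eef_rot: [-0.015, 0.048, 0.999, 0.007]
wrist_force: [-0.3, 0.8, -0.3]
gripper_width: 0.001
tool shift mm [ -0.6 -10.   24.6] turn deg [ 0.68 -1.71  1.2 ] final-frame shift [-0.1 -9.7 24.7]
```

```bash
python3 -m creep '[0,-9.5,10,0.7,-1.7,1.2,0, 0,-1,15,0,0,0,0, 0,0,2,0,0,0,0]'; python3 - <<'E'
from h import *
go([.4845,-.3143,.105],np.radians(83.3))
W,im,d=cloud("scene");save("s9",im,4,(80,120,230,300))
E
```

```text
time: 32.85
position: [0.4862, -0.3129, 0.2551]
eef_rot: [0.0, 0.058, 0.998, 0.001]
wrist_force: [-0.6, 0.6, -0.8]
gripper_width: 0.005
tool shift mm [  1.5  -1.9 150.1] turn deg [ 0.12 -0.01  0.06] final-frame shift [  1.5  -1.6 150.1]
```

View pics/s9.png

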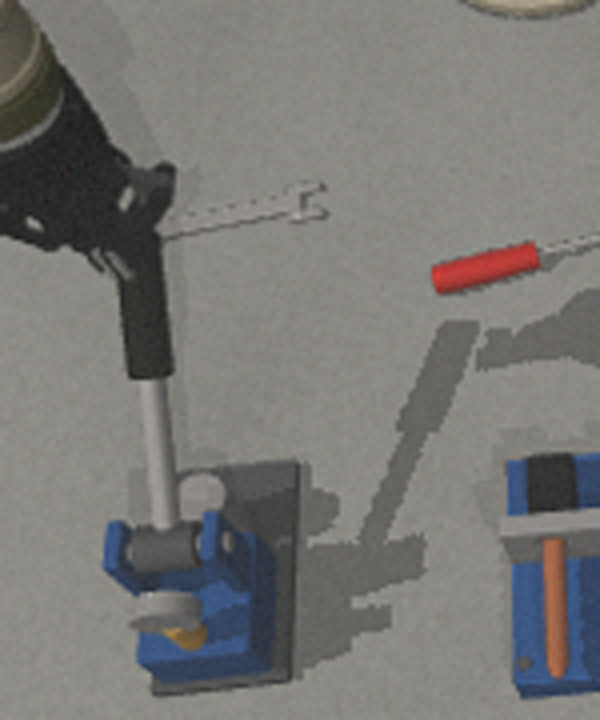

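The fingertips are above the grip at (145,250). I'll press in two parts, watching the force.

```bash
python3 -m creep '[0,0,10,0,0,0,0, 0,0,12,0,0,0,0, 0,0,14,0,0,0,0, 0,0,14,0,0,0,0, 0,0,14,0,0,0,0]'; python3 - <<'E'
from h import *
go([.4845,-.3143,.108],np.radians(83.3))
E
```

```text
time: 33.32
position: [0.4935, -0.3092, 0.1999]
eef_rot: [0.006, 0.053, 0.999, -0.003]
wrist_force: [-1.4, 0.3, 11.3]
gripper_width: -0.001
tool shift mm [ 9.5 -5.5 91.9] turn deg [-0.32  0.66  0.63] final-frame shift [ 8.4 -6.1 91.9]
```

```bash
python3 -m creep '[2,-2,14,0,0.5,0.3,0, 3,-2,14,0,0,0,0, 3,-2,14,0,0,0,0, 2,-1,14,0,0,0,0, 2,-1,14,0,0,0,0, 1,-1,10,0,0,0,0]'; python3 - <<'E'
from h import *
go([.4845,-.3143,.108],np.radians(83.3))
E
```

```text
time: 33.82
position: [0.4878, -0.3109, 0.1348]
eef_rot: [0.008, 0.049, 0.999, -0.007]
wrist_force: [-5.7, 2.7, 14.2]
gripper_width: -0.004
tool shift mm [ 3.4 -3.3 26.8] turn deg [-0.78  0.91  1.11] final-frame shift [ 2.9 -3.7 26.8]
```

```bash
python3 -m creep '[1,-1,12,0,0.5,0.3,0, 1,-1,10,0,0,0,0, 0,0,8,0,0,0,0, 0,0,6,0,0,0,0]'; python3 - <<'E'
from h import *
go([.4845,-.3143,.108],np.radians(83.3))
W,im,d=cloud("scene");save("s10",im,4,(80,120,230,300))
E
```

```text
time: 34.15
position: [0.489, -0.311, 0.1113]
eef_rot: [0.005, 0.048, 0.999, -0.012]
wrist_force: [-16.9, 5.0, 44.2]
gripper_width: -0.0
tool shift mm [ 4.2 -3.6  3.4] turn deg [-1.34  0.69  1.19] final-frame shift [ 4.1 -3.8  3.3]
```

View pics/s10.png

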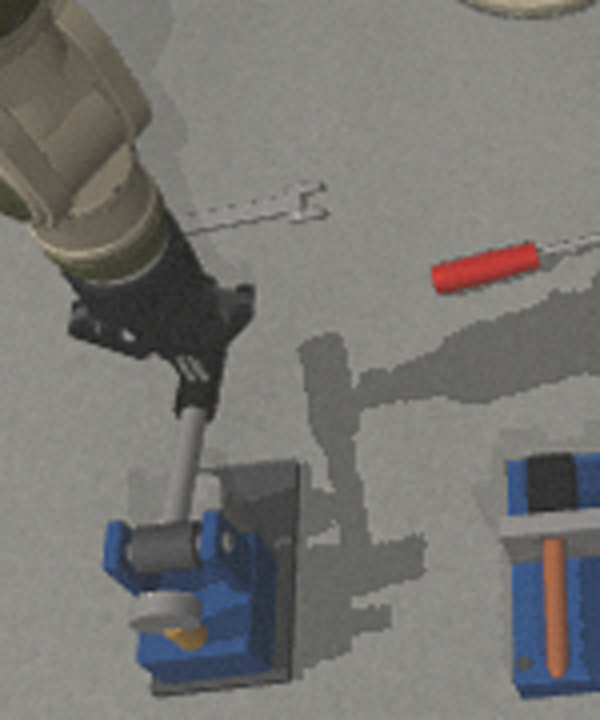

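The lever is at its stop: tip z is 111 mm and the force jumped to 44 N. I'll let it up and push the last millimetres more gently next time.

```bash
python3 -m creep '[0,0,-15,0,0,0,0, 0,0,-20,0,0,0,0, 0,0,-20,0,0,0,0, 0,0,-20,0,0,0,0, 0,0,-20,0,0,0,0, 0,0,-20,0,0,0,0, 0,0,-20,0,0,0,0, 0,0,-15,0,0,0,0, 0,0,0,0,0,0,0, 0,0,0,0,0,0,0, 0,0,0,0,0,0,0, 0,0,0,0,0,0,0, 0,0,0,0,0,0,0, 0,0,0,0,0,0,0]'; python3 - <<'E'
from h import *
W,im,d=cloud("scene");save("s11",im,4,(80,120,230,300))
go([.4845,-.3143,.255],np.radians(83.3))
E
```

```text
time: 35.37
position: [0.4968, -0.2934, 0.2786]
eef_rot: [0.009, 0.037, 0.999, -0.014]
wrist_force: [0.4, -0.8, -0.3]
gripper_width: -0.002
tool shift mm [ 11.1 -21.1  23.7] turn deg [-1.54  1.14  2.43] final-frame shift [  9.7 -22.2  23.4]
```

View pics/s11.png

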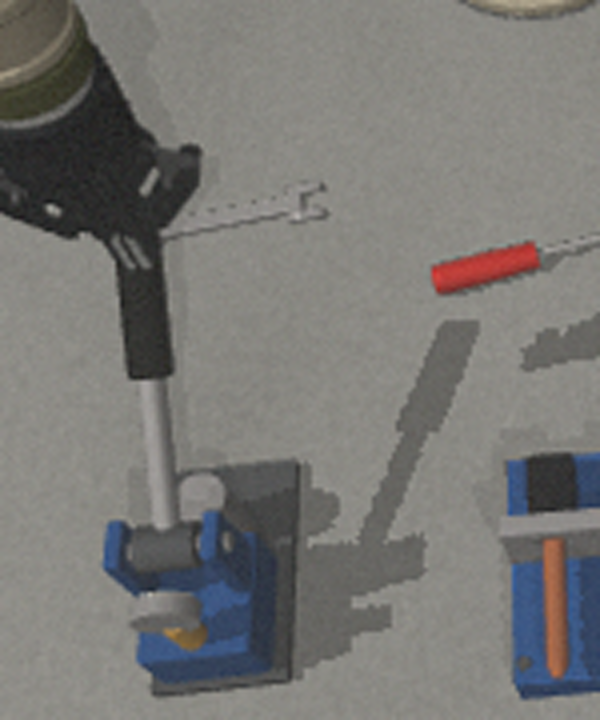

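The lever is back where it started, with the grip at (148,310). Recentre and make stroke 2.

```bash
python3 -m creep '[5,-11,8,-1.5,1.1,2.4,0, 5,-11,12,0,0,0,0, 0,0,0,0,0,0,0]'; python3 - <<'E'
from h import *
go([.4845,-.3143,.255],np.radians(83.3))
E
```

```text
time: 35.67
position: [0.4843, -0.3142, 0.2568]
eef_rot: [-0.001, 0.058, 0.998, 0.001]
wrist_force: [0.1, -0.0, -0.8]
gripper_width: -0.002
tool shift mm [-0.2 -0.1  1.8] turn deg [ 0.09 -0.08  0.  ] final-frame shift [-0.2 -0.1  1.8]
```

```bash
python3 -m creep '[1,-1,10,0,0,0,0, 1,-1,12,0,0,0,0, 2,-1,14,0,0,0,0, 2,-1,14,0,0,0,0, 2,-1,14,0,0.2,0,0, 2,-1,14,0,0.2,0.2,0, 2,-1,14,0,0.2,0.2,0, 2,-1,14,0,0.2,0.2,0, 2,-1,14,0,0.2,0.2,0, 2,-1,14,0,0,0,0, 1,-1,12,0,0,0,0, 1,-1,12,0,0,0,0, 0,0,10,0,0,0,0]'; python3 - <<'E'
from h import *
go([.4845,-.3143,.112],np.radians(83.3))
E
```

```text
time: 36.75
position: [0.4704, -0.3202, 0.1082]
eef_rot: [0.005, 0.065, 0.998, -0.001]
wrist_force: [-5.5, 4.6, 30.5]
gripper_width: -0.001
tool shift mm [-13.2   7.6  -3.7] turn deg [-0.11  0.56 -0.76] final-frame shift [-13.3   7.5  -3.8]
```

```bash
python3 -m creep '[0,0,2,0,0,0,0, 0,0,-15,0,0,0,0, 0,0,-20,0,0,0,0, 0,0,-20,0,0,0,0, 0,0,-20,0,0,0,0, 0,-1,-20,0,0,0,0, 0,-1,-20,0,0,0,0, 0,-1,-20,0,0,0,0, 0,-1,-15,0,0,0,0, 0,0,0,0,0,0,0, 0,0,0,0,0,0,0, 0,0,0,0,0,0,0, 0,0,0,0,0,0,0, 0,0,0,0,0,0,0, 0,0,0,0,0,0,0]'; python3 - <<'E'
from h import *
W,im,d=cloud("scene");save("s12",im,4,(80,120,230,300))
go([.4845,-.3143,.255],np.radians(83.3))
E
```

```text
time: 38.0
position: [0.4706, -0.3206, 0.2691]
eef_rot: [0.008, 0.065, 0.998, -0.004]
wrist_force: [-0.2, 0.8, 0.3]
gripper_width: -0.003
tool shift mm [-12.8   8.1  14. ] turn deg [-0.35  0.95 -0.77] final-frame shift [-13.2   7.8  13.9]
```

View pics/s12.png

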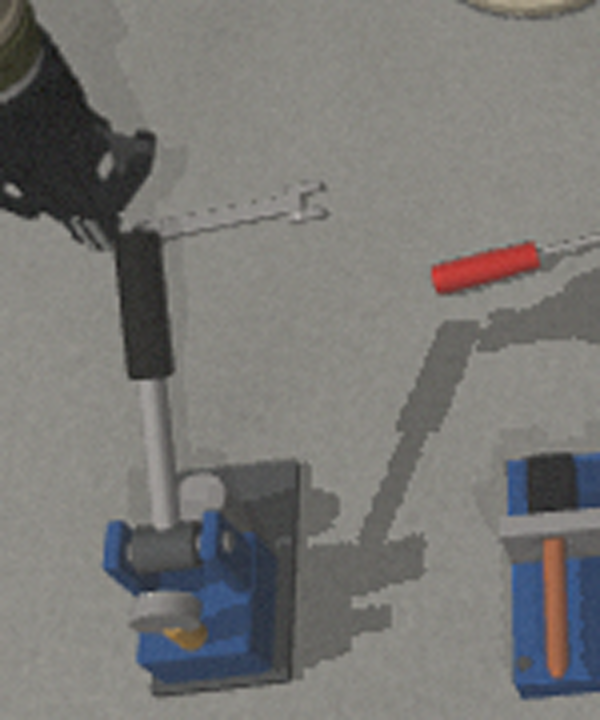

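Up again. Stroke 3: recentre with `go` numbers, and less sideways compensation on the way down.

```bash
python3 -m creep '[-7,4,5,-0.3,0.9,-0.7,0, -6,4,6,0,0,0,0, 0,0,0,0,0,0,0]'; python3 - <<'E'
from h import *
go([.4845,-.3143,.255],np.radians(83.3))
E
python3 -m creep '[0,0,10,0,0,0,0, 1,-1,12,0,0,0,0, 1,-1,14,0,0,0,0, 1,-1,14,0,0,0,0, 1,-1,14,0,0.2,0,0, 1,-0.5,14,0,0.2,0.2,0, 1,-0.5,14,0,0.2,0.2,0, 1,-0.5,14,0,0.2,0,0, 1,-0.5,14,0,0.2,0,0, 1,-0.5,14,0,0,0,0, 1,-0.5,12,0,0,0,0, 1,-0.5,12,0,0,0,0, 0,0,8,0,0,0,0]'; python3 - <<'E'
from h import *
go([.4845,-.3143,.112],np.radians(83.3))
E
```

```text
time: 38.3
position: [0.4852, -0.3136, 0.2557]
eef_rot: [-0.001, 0.059, 0.998, 0.001]
wrist_force: [0.5, 0.5, -0.3]
gripper_width: -0.002
tool shift mm [ 0.6 -0.8  0.7] turn deg [ 0.05 -0.13 -0.06] final-frame shift [ 0.6 -0.8  0.7]
time: 39.38
position: [0.4801, -0.3193, 0.1083]
eef_rot: [0.004, 0.059, 0.998, -0.007]
wrist_force: [-28.7, 18.9, 86.3]
gripper_width: 0.003
tool shift mm [-3.9  5.4 -3.8] turn deg [-0.73  0.47 -0.02] final-frame shift [-3.8  5.5 -3.7]
```

Force spiked to 86 N at the stop, under the limits but too much. I'll raise now and stop short on the next press.

```bash
python3 -m creep '[0,0,-15,0,0,0,0, 0,0,-20,0,0,0,0, 0,0,-20,0,0,0,0, 0,0,-20,0,0,0,0, 0,-1,-20,0,0,0,0, 0,-1,-20,0,0,0,0, 0,-1,-20,0,0,0,0, 0,-1,-15,0,0,0,0, 0,0,0,0,0,0,0, 0,0,0,0,0,0,0, 0,0,0,0,0,0,0, 0,0,0,0,0,0,0, 0,0,0,0,0,0,0, 0,0,0,0,0,0,0]'; python3 - <<'E'
from h import *
W,im,d=cloud("scene");save("s13",im,4,(80,120,230,300))
go([.4845,-.3143,.255],np.radians(83.3))
E
```

```text
time: 40.55
position: [0.4792, -0.3199, 0.2647]
eef_rot: [0.008, 0.057, 0.998, -0.01]
wrist_force: [0.4, 0.2, 1.2]
gripper_width: 0.0
tool shift mm [-4.6  6.3  9.4] turn deg [-1.11  0.91  0.11] final-frame shift [-4.7  6.1  9.5]
```

View pics/s13.png

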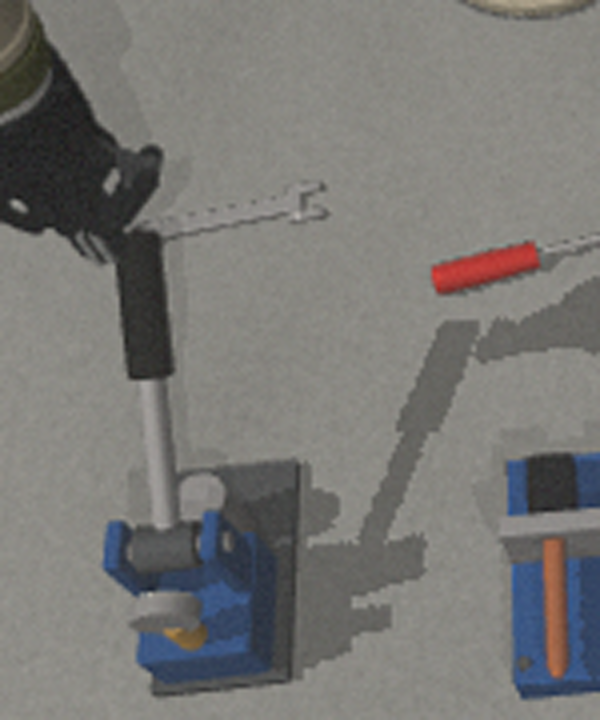

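```bash
python3 -m creep '[-4,6,8,-1,0.9,0,0, 0,0,0,0,0,0,0, 0,0,10,0,0,0,0, 1,-1,12,0,0,0,0, 1,-1,14,0,0,0,0, 1,-1,14,0,0,0,0, 1,-1,14,0,0.2,0,0, 1,-0.5,14,0,0.2,0.2,0, 1,-0.5,14,0,0.2,0.2,0, 1,0,14,0,0.2,0,0, 1,0,14,0,0.2,0,0]'; python3 - <<'E'
from h import *
go([.4845,-.3143,.112],np.radians(83.3))
E
```

```text
time: 41.52
position: [0.4768, -0.3196, 0.1398]
eef_rot: [-0.005, 0.06, 0.998, -0.005]
wrist_force: [-3.3, 2.4, 15.5]
gripper_width: 0.002
tool shift mm [-7.3  6.5 27.7] turn deg [-0.56 -0.58 -0.23] final-frame shift [-7.   6.2 27.8]
```

```bash
python3 -m creep '[-1,1,10,0,0,0,0, -1,1,9,0,0,0,0, 0,0,6,0,0,0,0]'; python3 - <<'E'
from h import *
go([.4845,-.3143,.112],np.radians(83.3))
E
```

```text
time: 41.77
position: [0.477, -0.3198, 0.1167]
eef_rot: [-0.006, 0.061, 0.998, -0.008]
wrist_force: [-0.5, 3.5, 15.4]
gripper_width: -0.004
tool shift mm [-6.8  6.5  4.5] turn deg [-0.95 -0.61 -0.3 ] final-frame shift [-6.8  6.4  4.7]
```

```bash
python3 -m creep '[0,0,6,0,0,0,0, 0,0,6,0,0,0,0]'; python3 - <<'E'
from h import *
go([.4845,-.3143,.112],np.radians(83.3))
W,im,d=cloud("scene");save("s14",im,4,(80,120,230,300))
E
```

```text
time: 41.93
position: [0.4781, -0.32, 0.109]
eef_rot: [-0.003, 0.061, 0.998, -0.009]
wrist_force: [-13.9, 11.8, 55.9]
gripper_width: 0.001
tool shift mm [-5.7  6.4 -3.1] turn deg [-1.05 -0.32 -0.26] final-frame shift [-5.7  6.4 -3. ]
```

View pics/s14.png

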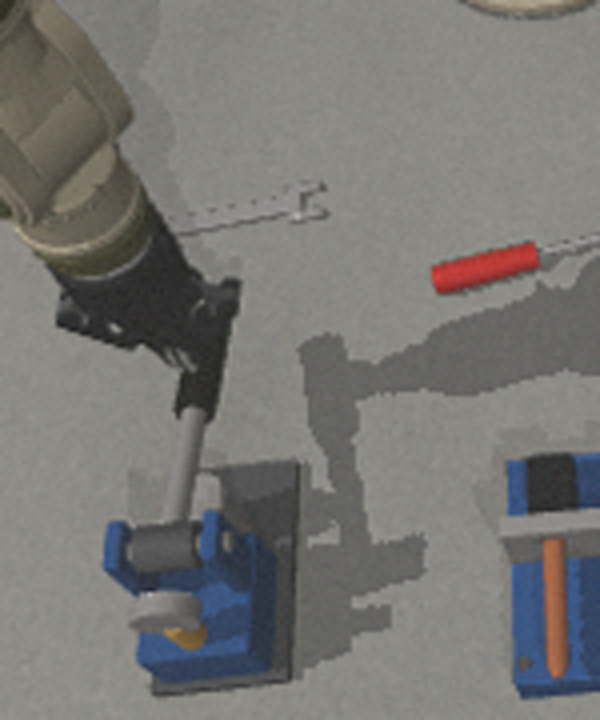

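The lever is at its stop for the fourth time, in the same pose as the first. Let it up.

```bash
python3 -m creep '[0,0,-15,0,0,0,0, 0,0,-20,0,0,0,0, 0,0,-20,0,0,0,0, 0,0,-20,0,0,0,0, 0,-1,-20,0,0,0,0, 0,-1,-20,0,0,0,0, 0,-1,-20,0,0,0,0, 0,-1,-20,0,0,0,0, 0,0,-15,0,0,0,0, 0,0,-5,0,0,0,0, 0,0,0,0,0,0,0, 0,0,0,0,0,0,0, 0,0,0,0,0,0,0, 0,0,0,0,0,0,0, 0,0,0,0,0,0,0]'; python3 - <<'E'
from h import *
W,im,d=cloud("scene");save("s15",im,4,(80,120,230,300))
Z=W[...,2];m=(im.max(-1)<75)&(Z>.15)&(Z<.27)&(W[...,0]>.4)&(W[...,0]<.56)&(W[...,1]<-.25)&(W[...,1]>-.4)
W,im,d=cloud("top");arms(W,im);save("t15",im,3,(140,120,400,300))
goc(-27,68,190)
E
```

```text
time: 43.23
position: [0.4795, -0.3201, 0.2863]
eef_rot: [-0.003, 0.06, 0.998, -0.01]
wrist_force: [-0.0, -0.6, 1.0]
gripper_width: -0.003
tool shift mm [-114.   398.7   87.7] turn deg [-1.19 -0.25  0.12] final-frame shift [-112.7  397.1   96.4]
```

View pics/s15.png

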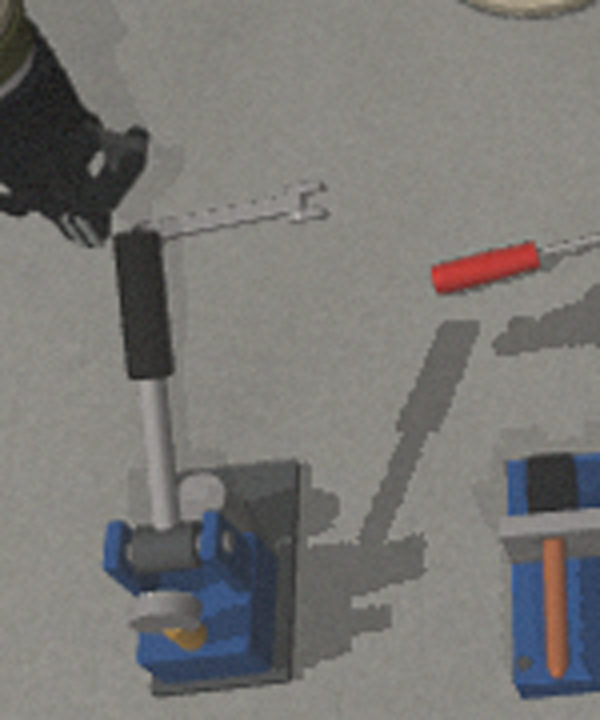

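View pics/t15.png

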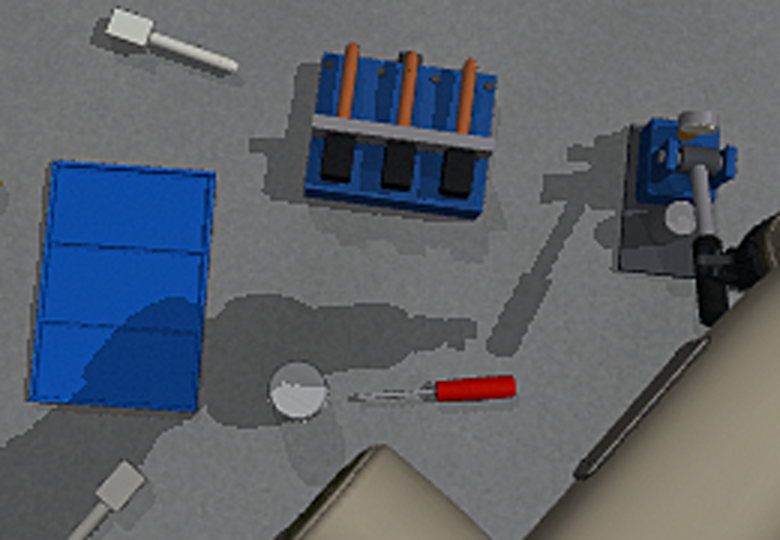

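The lever is fully up, all three arms are still in the flange and the bystanders have not moved. Now extraction, starting with hole0.

```bash
python3 -m creep '[0,10,0,-1.1,-0.2,0,0.3, -7,24,0,0,0,0,0.5, -9,33,0,0,0,0,0.54, -9,33,0,0,0,0,0.54, -9,33,4,0,0,0,0.54, -9,33,6,0,0,0,0.54, -9,33,8,0,0,0,0.54, -9,33,8,0,0,0,0.54, -9,33,8,0,0,0,0.54, -9,33,8,0,0,0,0.54, -9,33,8,0,0,0,0.54, -9,33,8,0,0,0,0.54, -9,25,8,0,0,0,0.54, -4,12,5,0,0,0,0.54, 0,0,0,0,0,0,0.54]' 60; python3 - <<'E'
from h import *
goc(-27,68,130)
E
```

```text
time: 44.58
position: [0.6412, 0.0887, 0.2106]
eef_rot: [-0.003, 0.063, 0.998, 0.007]
wrist_force: [-0.1, -0.3, -0.5]
gripper_width: 0.538
tool shift mm [ -2.6 -29.5  80.2] turn deg [ 0.77 -0.36 -0.2 ] final-frame shift [ -2.  -28.4  80.6]
```

```bash
python3 -m creep '[0,-14,10,0.8,-0.3,-0.2,0.54, 0,-18,20,0,0,0,0.54, 0,0,20,0,0,0,0.54, 0,0,16,0,0,0,0.54, 0,0,0,0,0,0,0.54]'; cat >> h.py <<'E'
def heads():
    W,im,d=cloud("wrist")
    a=np.radians(-7);ex=np.array([np.cos(a),np.sin(a)]);ey=np.array([-np.sin(a),np.cos(a)])
    q=W[...,:2]-np.array([.6657,-.01145])+ex*.0075;X=q@ex;Y=q@ey;Z=W[...,2]
    m=(im.max(-1)<60)&(Z>.08)&(Z<.097)&(abs(X)<.08)&(abs(Y)<.11)
    k,l,st,c=cv2.connectedComponentsWithStats(m.astype(np.uint8))
    for i in range(1,k):
        if st[i,4]>100:
            r=cv2.minAreaRect(np.stack([X[l==i],Y[l==i]],1).astype(np.float32)*1000);print("head in clamp",np.round(r[0],1),np.round(r[1],1),round(r[2],1))
    return im
E
python3 - <<'E'
from h import *
im=heads();save("w16",im,1.5);goc(-27,68,65)
E
```

```text
time: 45.0
position: [0.6358, 0.0549, 0.1437]
eef_rot: [-0.0, 0.06, 0.998, -0.0]
wrist_force: [-0.7, 1.0, -1.3]
gripper_width: 0.541
head in clamp [-25.7 -69.4] [40.1 50.7] 90.0
head in clamp [-25.8  -0.5] [35.  51.6] 89.8
head in clamp [-24.7  68.5] [53.6 34.2] 0.1
tool shift mm [-2.7  5.8 80.3] turn deg [-0.04  0.05  0.09] final-frame shift [-2.7  5.7 80.3]
```

View pics/w16.png

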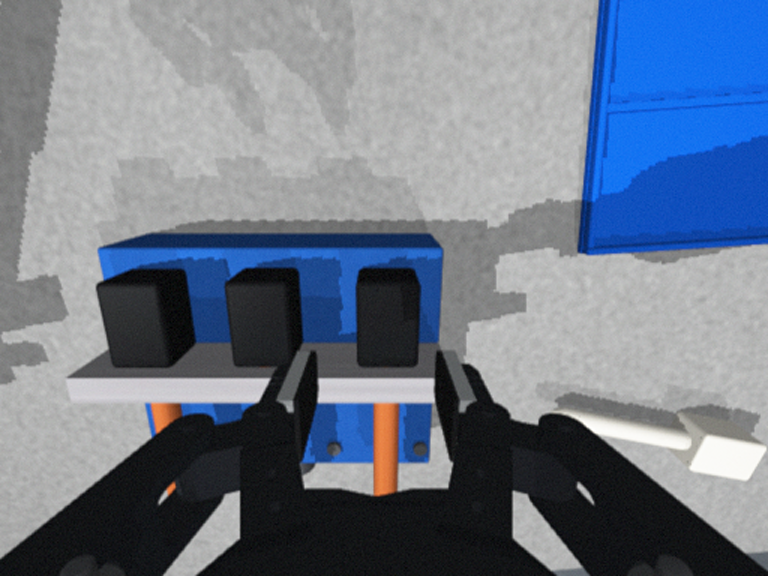

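```bash
python3 -m creep '[0,2,12,0,0,0,0.54, 0,0,18,0,0,0,0.54, 0,0,12,0,0,0,0.54, 0,0,0,0,0,0,0.54]'; python3 - <<'E'
from h import *
goc(-27,68.2,65)
E
```

```text
time: 45.38
position: [0.6389, 0.0542, 0.1086]
eef_rot: [0.004, 0.062, 0.998, -0.0]
wrist_force: [-0.2, -0.6, -1.2]
gripper_width: 0.54
tool shift mm [ 0.2  6.3 43.6] turn deg [ 0.02  0.46 -0.11] final-frame shift [-0.1  6.3 43.6]
```

```bash
python3 -m creep '[0,7,2,0,0.4,0,0.54, 0,0,0,0,0,0,0.54]'; python3 - <<'E'
from h import *
goc(-27,68.2,65)
E
```

```text
time: 45.55
position: [0.6402, 0.061, 0.1084]
eef_rot: [0.001, 0.063, 0.998, 0.0]
wrist_force: [0.9, 0.1, -0.4]
gripper_width: 0.54
tool shift mm [ 0.5 -0.6 43.4] turn deg [ 0.04  0.11 -0.19] final-frame shift [ 0.4 -0.6 43.4]
```

```bash
python3 -m creep '[0,0,12,0,0,0,0.54, 0,0,18,0,0,0,0.54, 0,-1,10,0,0,0,0.54, 0,0,2,0,0,0,0.54, 0,0,0,0,0,0,0.54]'; python3 - <<'E'
from h import *
goc(-27,68.2,63)
E
```

```text
time: 45.97
position: [0.6435, 0.0608, 0.0676]
eef_rot: [0.004, 0.062, 0.998, 0.0]
wrist_force: [0.0, 0.2, -0.2]
gripper_width: 0.538
tool shift mm [ 3.7 -0.8  4.6] turn deg [ 0.08  0.5  -0.1 ] final-frame shift [ 3.6 -0.8  4.6]
```

```bash
python3 -m creep '[4,-0.8,5,0,0.3,0,0.54, 0,0,0,0,0,0,0.54, 0,0,0,0,0,0,0.3, 0,0,0,0,0,0,0.3, 0,0,0,0,0,0,0.3, 0,0,0,0,0,0,0.3, 0,0,0,0,0,0,0.3]' 70; python3 - <<'E'
from h import *
goc(-155,68,67);print(pose()[2]["wrist_force"])
E
```

```text
time: 46.55
position: [0.639, 0.0605, 0.0632]
eef_rot: [0.002, 0.062, 0.998, 0.001]
wrist_force: [-0.7, -0.7, -3.1]
gripper_width: 0.385
tool shift mm [127.2  -0.4  -4.2] turn deg [ 0.08  0.18 -0.09] final-frame shift [127.3  -0.2  -3.8]
[-0.671474   -0.65169695 -3.13013232]
```

```bash
python3 -m creep '[4,0,-3,0,0,0,0.3, 10,0,0,0,0,0,0.3, 12,0,0,0,0,0,0.3, 12,0,0,0,0,0,0.3, 12,0,0,0,0,0,0.3, 12,0,0,0,0,0,0.3, 0,0,0,0,0,0,0.3]'; python3 - <<'E'
from h import *
goc(-155,68,67);print(pose()[2]["wrist_force"])
E
```

```text
time: 47.13
position: [0.5727, 0.0683, 0.0654]
eef_rot: [-0.0, 0.062, 0.998, 0.0]
wrist_force: [-0.7, 0.7, -2.3]
gripper_width: 0.386
tool shift mm [60.5  0.  -1.6] turn deg [ 0.05 -0.01 -0.12] final-frame shift [60.5  0.2 -1.6]
[-0.67536905  0.7103126  -2.32060293]
```

```bash
python3 -m creep '[12,0,0,0,0,0,0.3, 14,0,0,0,0,0,0.3, 14,0,0,0,0,0,0.3, 14,0,0,0,0,0,0.3, 12,0,0,0,0,0,0.3, 6,0,0,0,0,0,0.3, 0,0,-10,0,0,0,0.3, 0,0,-20,0,0,0,0.3, 0,0,-25,0,0,0,0.3, 0,0,-25,0,0,0,0.3, 0,0,0,0,0,0,0.3]'; python3 - <<'E'
from h import *
p,r,s=pose();print(s["wrist_force"],s["gripper_width"])
go([.5908,.2450,.14],np.radians(176.85))
E
```

```text
time: 48.05
position: [0.5029, 0.0767, 0.1519]
eef_rot: [0.002, 0.062, 0.998, 0.0]
wrist_force: [1.3, -0.6, -1.6]
gripper_width: 0.385
[ 1.29170402 -0.64023863 -1.59834524] 0.38544790835415654
tool shift mm [-66.2 177.9  12.4] turn deg [ -0.19   0.26 -94.01] final-frame shift [-172.9  -78.5   11.9]
```

```bash
python3 -m creep '[0,0,-2,0,0,-4,0.3, 0,0,-2,0,0,-6.8,0.3, 0,0,-2,0,0,-6.8,0.3, 0,0,-2,0,0,-6.8,0.3, 0,0,-2,0,0,-6.8,0.3, 0,0,-2,0,0,-6.8,0.3, 0,0,-2,0,0,-6.8,0.3, 0,0,-2,0,0,-6.8,0.3, 0,0,-2,0,0,-6.8,0.3, 0,0,-2,0,0,-6.8,0.3, 0,0,-2,0,0,-6.8,0.3, 0,0,-2,0,0,-6.8,0.3, 0,0,-2,0,0,-6.8,0.3, 0,0,-2,0,0,-5,0.3, 0,0,0,0,0,0,0.3]' 70; python3 - <<'E'
from h import *
p,r,s=pose();print(s["wrist_force"],s["gripper_width"],p)
go([.5908,.2450,.14],np.radians(176.85))
E
```

```text
time: 49.3
position: [0.5178, 0.0741, 0.1855]
eef_rot: [0.008, -0.694, 0.72, -0.009]
wrist_force: [-0.8, 0.2, -2.8]
gripper_width: 0.387
[-0.75322914  0.21918982 -2.80007732] 0.3867755970314078 [0.51778562 0.0741402  0.18552276]
tool shift mm [-173.5  -65.4   47. ] turn deg [-1.37 -0.02  1.  ] final-frame shift [-174.6  -63.5   45.5]
```

```bash
python3 -m creep '[-10,-4,0,-1.3,0,1,0.3, -24,-9,2,0,0,0,0.3, -28,-10,4,0,0,0,0.3, -28,-10,6,0,0,0,0.3, -28,-10,6,0,0,0,0.3, -28,-10,6,0,0,0,0.3, -18,-6,8,0,0,0,0.3, -6,-2,6,0,0,0,0.3, 0,0,0,0,0,0,0.3]'; python3 - <<'E'
from h import *
go([.5908,.2450,.016],np.radians(176.85))
E
```

```text
time: 50.05
position: [0.5991, 0.2454, 0.1442]
eef_rot: [0.002, -0.676, 0.737, -0.003]
wrist_force: [-0.4, -0.0, -2.9]
gripper_width: 0.384
tool shift mm [  1.    9.1 128.1] turn deg [-0.37 -0.05 -1.8 ] final-frame shift [  0.9   8.3 128.2]
```

```bash
python3 -m creep '[1,8,10,0,0,-1.8,0.3, 0,0,22,0,0,0,0.3, 0,0,24,0,0,0,0.3, 0,0,22,0,0,0,0.3, 0,0,10,0,0,0,0.3, 0,0,0,0,0,0,0.3]'; python3 - <<'E'
from h import *
go([.5908,.2450,.016],np.radians(176.85))
W,im,d=cloud("wrist");save("w17",im,1.5)
E
```

```text
time: 50.55
position: [0.5923, 0.2404, 0.0547]
eef_rot: [0.002, -0.684, 0.73, -0.004]
wrist_force: [-0.7, -0.6, -2.3]
gripper_width: 0.384
tool shift mm [-4.7  2.1 38.7] turn deg [-0.5  -0.17 -0.55] final-frame shift [-4.6  1.8 38.7]
```

View pics/w17.png

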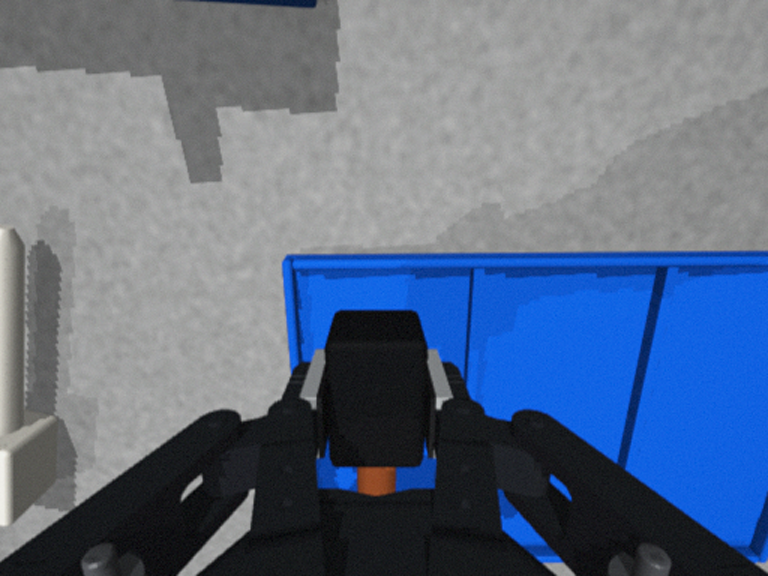

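```bash
python3 -m creep '[-4,2,8,-0.4,0,-0.5,0.3, 0,0,14,0,0,0,0.3, 0,0,10,0,0,0,0.3, 0,0,4,0,0,0,0.3, 0,0,0,0,0,0,0.3]'; python3 - <<'E'
from h import *
go([.5908,.2450,.013],np.radians(176.85));print(pose()[2]["wrist_force"])
E
```

```text
time: 51.02
position: [0.5953, 0.2448, 0.0239]
eef_rot: [0.004, -0.686, 0.727, -0.004]
wrist_force: [0.2, -0.5, -2.8]
gripper_width: 0.386
tool shift mm [ 0.   4.6 10.9] turn deg [-0.58  0.01 -0.15] final-frame shift [-0.   4.5 10.9]
[ 0.23002845 -0.46314408 -2.84028217]
```

```bash
python3 -m creep '[0,3,5,-0.5,0,0,0.3, 0,0,4,0,0,0,0.3, 0,0,2,0,0,0,0.3, 0,0,0,0,0,0,0.3]'; python3 - <<'E'
from h import *
go([.5908,.2450,.013],np.radians(176.85));print(pose()[2]["wrist_force"])
E
```

```text
time: 51.35
position: [0.5933, 0.2456, 0.0139]
eef_rot: [0.002, -0.687, 0.727, -0.001]
wrist_force: [0.0, 0.3, -3.3]
gripper_width: 0.382
tool shift mm [0.7 2.5 0.9] turn deg [-0.18  0.07 -0.13] final-frame shift [0.7 2.5 0.9]
[ 0.03732091  0.32801037 -3.28290449]
```

Underside is within about 1 mm of the floor. Release and rise.

```bash
python3 -m creep '[0,0,0,0,0,0,0.5, 0,0,0,0,0,0,0.5, 0,0,0,0,0,0,0.5, 0,0,-8,0,0,0,0.5, 0,0,-20,0,0,0,0.5, 0,0,-25,0,0,0,0.5, 0,0,-25,0,0,0,0.5, 0,0,-25,0,0,0,0.5, 0,0,-25,0,0,0,0.5, 0,0,-15,0,0,0,0.5, 0,0,0,0,0,0,0.5]' 60; python3 - <<'E'
from h import *
W,im,d=cloud("wrist");arms(W,im);save("w18",im,1.5)
W,im,d=cloud("scene");arms(W,im)
goc(-27,0,190)
E
```

```text
time: 52.27
position: [0.5941, 0.2459, 0.1712]
eef_rot: [0.005, -0.687, 0.727, -0.002]
wrist_force: [0.3, 0.2, 0.5]
gripper_width: 0.501
head [252. 185.] [593.5 246. ] [49.4 32.3] 87.6 ztop 0.0385
stem [597.3 322.3] angle 86.68 ymax 0.3765
head [318. 218.] [594.9 245.9] [47.4 31.5] 86.1 ztop 0.0396
stem [599.5 324.8] angle 87.3 ymax 0.3771
tool shift mm [250.2 -53.  -22.5] turn deg [-0.17  0.44 93.72] final-frame shift [ -69.  -246.3  -22.1]
```

View pics/w18.png

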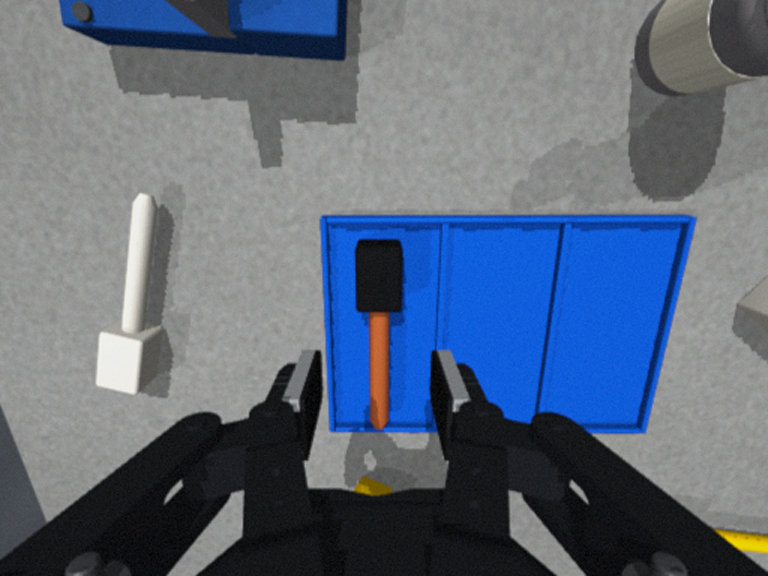

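The first arm lies flat in the left compartment, with its head at (379,275). Next is hole1.

```bash
python3 -m creep '[0,0,-2,0,0,4,0.54, 0,0,-2,0,0,6.8,0.54, 0,0,-2,0,0,6.8,0.54, 0,0,-2,0,0,6.8,0.54, 0,0,-2,0,0,6.8,0.54, 0,0,-2,0,0,6.8,0.54, 0,0,-2,0,0,6.8,0.54, 0,0,-2,0,0,6.8,0.54, 0,0,-2,0,0,6.8,0.54, 0,0,-2,0,0,6.8,0.54, 0,0,-2,0,0,6.8,0.54, 0,0,-2,0,0,6.8,0.54, 0,0,-2,0,0,6.8,0.54, 0,0,0,0,0,4,0.54, 0,0,0,0,0,0,0.54]'; python3 - <<'E'
from h import *
goc(-27,0,180)
E
```

```text
time: 53.62
position: [0.578, 0.2413, 0.1641]
eef_rot: [-0.019, 0.065, 0.998, -0.006]
wrist_force: [0.1, 0.0, -0.0]
gripper_width: 0.542
tool shift mm [ -84.7 -239.7  -15.5] turn deg [-0.84 -2.11 -0.44] final-frame shift [ -83.4 -240.1  -15.9]
```

```bash
python3 -m creep '[0,0,-4,-0.8,-2.1,-0.4,0.54, -8,-20,-4,0,0,0,0.54, -11,-32,-3,0,0,0,0.54, -11,-32,-3,0,0,0,0.54, -11,-32,-2,0,0,0.3,0.54, -11,-32,-2,0,0,0.3,0.54, -11,-32,0,0,0,0.3,0.54, -11,-32,0,0,0,0.3,0.54, -7,-18,4,0,0,0,0.54, -2,-6,10,0,0,0,0.54, 0,0,10,0,0,0,0.54, 0,0,0,0,0,0,0.54]'; python3 - <<'E'
from h import *
im=heads();goc(-27,0,65)
E
```

```text
time: 54.62
position: [0.6256, -0.0115, 0.138]
eef_rot: [-0.012, 0.056, 0.998, -0.001]
wrist_force: [-0.2, 0.8, -1.4]
gripper_width: 0.54
head in clamp [-25.6 -66.9] [35.3 52.2] 86.0
head in clamp [-26.   -0.3] [51.4 33.9] 0.4
tool shift mm [-7.2  4.8 73.5] turn deg [-0.22 -1.4   0.55] final-frame shift [-5.4  4.6 73.6]
```

```bash
python3 -m creep '[-5,2,8,-0.2,-1.4,0.5,0.54, 0,0,15,0,0,0,0.54, 0,0,8,0,0,0,0.54, 0,0,0,0,0,0,0.54]'; python3 - <<'E'
from h import *
goc(-27,-0.2,65)
E
```

```text
time: 55.0
position: [0.629, -0.0029, 0.1057]
eef_rot: [-0.001, 0.056, 0.998, 0.001]
wrist_force: [-1.3, -1.0, 0.1]
gripper_width: 0.539
tool shift mm [-3.  -4.3 40.7] turn deg [ 0.07 -0.08  0.58] final-frame shift [-3.  -4.2 40.7]
```

```bash
python3 -m creep '[-2,-4.5,1,0,0,0.6,0.54, 0,0,0,0,0,0,0.54]'; python3 - <<'E'
from h import *
goc(-27,-0.2,65)
E
```

```text
time: 55.17
position: [0.6298, -0.0053, 0.1047]
eef_rot: [-0.001, 0.06, 0.998, 0.001]
wrist_force: [0.1, -0.3, 0.5]
gripper_width: 0.542
tool shift mm [-2.  -2.  39.7] turn deg [ 0.09 -0.16  0.16] final-frame shift [-1.9 -1.9 39.7]
```

```bash
python3 -m creep '[-1,-2,10,0,0,0,0.54, 0,-0.5,14,0,0,0,0.54, 0,-0.5,12,0,0,0,0.54, 0,0,5,0,0,0,0.54, 0,0,0,0,0,0,0.54]'; python3 - <<'E'
from h import *
goc(-27,-0.2,63)
E
```

```text
time: 55.58
position: [0.6334, -0.0085, 0.0643]
eef_rot: [0.002, 0.059, 0.998, 0.001]
wrist_force: [-0.4, -0.1, 0.8]
gripper_width: 0.54
tool shift mm [2.1 0.8 1.3] turn deg [0.08 0.21 0.22] final-frame shift [2.1 0.8 1.3]
```

```bash
python3 -m creep '[2,0.8,1,0,0.2,0.2,0.3, 0,0,0,0,0,0,0.3, 0,0,0,0,0,0,0.3, 0,0,0,0,0,0,0.3, 0,0,0,0,0,0,0.3]' 70; python3 - <<'E'
from h import *
goc(-155,0,67);print(pose()[2]["wrist_force"])
E
python3 -m creep '[4,0,-3,0,0,0,0.3, 10,0,0,0,0,0,0.3, 12,0,0,0,0,0,0.3, 12,0,0,0,0,0,0.3, 12,0,0,0,0,0,0.3, 12,0,0,0,0,0,0.3, 0,0,0,0,0,0,0.3]'; python3 - <<'E'
from h import *
goc(-155,0,67);print(pose()[2]["wrist_force"])
E
```

```text
time: 56.0
position: [0.6315, -0.0077, 0.064]
eef_rot: [-0.0, 0.061, 0.998, 0.001]
wrist_force: [-0.4, -0.3, -3.0]
gripper_width: 0.385
tool shift mm [128.1   0.3  -3. ] turn deg [ 0.08 -0.01 -0.03] final-frame shift [128.1   0.4  -3. ]
[-0.37175495 -0.28380055 -2.95231785]
time: 56.58
position: [0.5653, 0.0005, 0.0671]
eef_rot: [-0.001, 0.061, 0.998, 0.001]
wrist_force: [-0.3, 0.5, -3.5]
gripper_width: 0.385
tool shift mm [61.4  0.3  0.3] turn deg [ 0.08 -0.16 -0.03] final-frame shift [61.4  0.3  0.1]
[-0.34920365  0.4760651  -3.52268781]
```

```bash
python3 -m creep '[12,0,0,0,0,0,0.3, 14,0,0,0,0,0,0.3, 14,0,0,0,0,0,0.3, 14,0,0,0,0,0,0.3, 12,0,0,0,0,0,0.3, 6,0,0,0,0,0,0.3, 0,0,-10,0,0,0,0.3, 0,0,-20,0,0,0,0.3, 0,0,-25,0,0,0,0.3, 0,0,-25,0,0,0,0.3, 0,0,0,0,0,0,0.3]'; python3 - <<'E'
from h import *
p,r,s=pose();print(s["wrist_force"],s["gripper_width"])
go([.499,.2501,.14],np.radians(176.85))
E
python3 -m creep '[0,0,-2,0,0,-4,0.3, 0,0,-2,0,0,-6.8,0.3, 0,0,-2,0,0,-6.8,0.3, 0,0,-2,0,0,-6.8,0.3, 0,0,-2,0,0,-6.8,0.3, 0,0,-2,0,0,-6.8,0.3, 0,0,-2,0,0,-6.8,0.3, 0,0,-2,0,0,-6.8,0.3, 0,0,-2,0,0,-6.8,0.3, 0,0,-2,0,0,-6.8,0.3, 0,0,-2,0,0,-6.8,0.3, 0,0,-2,0,0,-6.8,0.3, 0,0,-2,0,0,-6.8,0.3, 0,0,-2,0,0,-5,0.3, 0,0,0,0,0,0,0.3]' 70; python3 - <<'E'
from h import *
p,r,s=pose();print(s["wrist_force"],s["gripper_width"])
go([.499,.2501,.14],np.radians(176.85))
E
```

```text
time: 57.5
position: [0.4949, 0.0089, 0.1545]
eef_rot: [0.002, 0.062, 0.998, 0.001]
wrist_force: [1.5, -0.5, -1.9]
gripper_width: 0.384
[ 1.46611446 -0.46502654 -1.89511831] 0.38392720144816356
tool shift mm [ 25.7 239.9  14.8] turn deg [-8.000e-02  2.000e-01 -9.391e+01] final-frame shift [-241.1    9.2   14.5]
time: 58.75
position: [0.508, 0.0061, 0.1853]
eef_rot: [0.006, -0.695, 0.719, -0.007]
wrist_force: [1.1, 0.6, -3.0]
gripper_width: 0.386
[ 1.11327776  0.62366506 -2.97558805] 0.3855528680061806
tool shift mm [-243.6   18.2   44.7] turn deg [-1.1  -0.06  1.19] final-frame shift [-243.1   22.4   45.3]
```

```bash
python3 -m creep '[-10,1,0,-1.1,0,1,0.3, -24,2,2,0,0,0,0.3, -30,3,3,0,0,0,0.3, -30,3,3,0,0,0,0.3, -30,3,3,0,0,-0.3,0.3, -30,3,3,0,0,-0.3,0.3, -30,3,5,0,0,-0.3,0.3, -30,3,5,0,0,-0.3,0.3, -18,3,8,0,0,0,0.3, -8,2,8,0,0,0,0.3, 0,0,0,0,0,0,0.3]'; python3 - <<'E'
from h import *
go([.499,.2501,.014],np.radians(176.85))
E
```

```text
time: 59.67
position: [0.5042, 0.2565, 0.1402]
eef_rot: [0.002, -0.683, 0.731, -0.003]
wrist_force: [0.3, 0.2, -3.1]
gripper_width: 0.384
tool shift mm [  6.5   5.6 126.2] turn deg [-0.41 -0.09 -0.73] final-frame shift [  6.7   4.8 126.2]
```

```bash
python3 -m creep '[6,6,10,-0.4,0,-0.7,0.3, 0,0,22,0,0,0,0.3, 0,0,24,0,0,0,0.3, 0,0,22,0,0,0,0.3, 0,0,10,0,0,0,0.3, 0,0,0,0,0,0,0.3]'; python3 - <<'E'
from h import *
go([.499,.2501,.014],np.radians(176.85))
W,im,d=cloud("wrist");save("w19",im,1.5)
E
```

```text
time: 60.17
position: [0.5008, 0.2457, 0.0501]
eef_rot: [-0.0, -0.683, 0.73, -0.003]
wrist_force: [0.3, 0.6, -2.8]
gripper_width: 0.384
tool shift mm [-4.4  2.3 36.1] turn deg [-0.22 -0.22 -0.62] final-frame shift [-4.3  2.1 36.1]
```

View pics/w19.png

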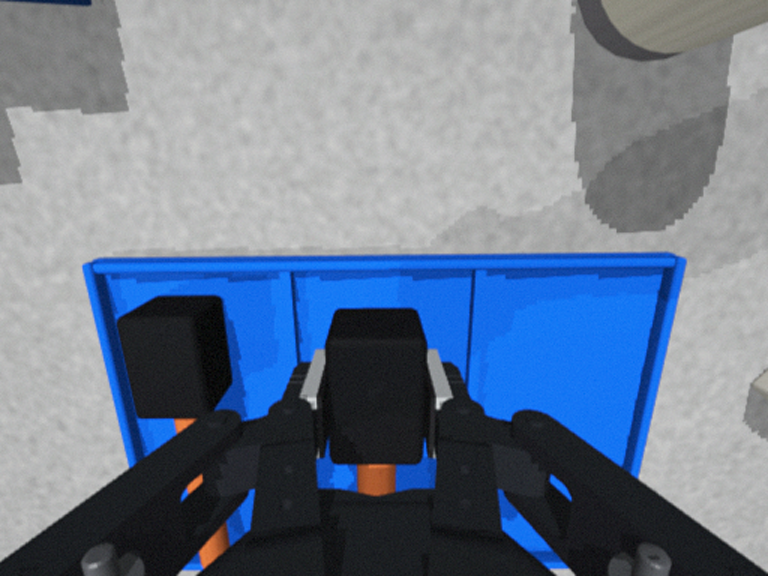

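The held head at (376,385) is centred over the middle compartment. Lower it.

```bash
python3 -m creep '[-4,2.5,8,-0.2,-0.2,-0.6,0.3, 0,1,12,0,0,0,0.3, 0,1,8,0,0,0,0.3, 0,0,3,0,0,0,0.3, 0,0,0,0,0,0,0.3]'; python3 - <<'E'
from h import *
go([.499,.2501,.014],np.radians(176.85));print(pose()[2]["wrist_force"])
E
```

```text
time: 60.63
position: [0.5014, 0.2505, 0.0233]
eef_rot: [0.004, -0.687, 0.727, -0.002]
wrist_force: [-0.6, 0.5, -3.6]
gripper_width: 0.379
tool shift mm [0.6 2.4 9.3] turn deg [-0.49  0.21 -0.12] final-frame shift [0.6 2.4 9.3]
[-0.61027568  0.47576231 -3.55546449]
```

```bash
python3 -m creep '[0,2,5,-0.5,0,0,0.3, 0,0,3,0,0,0,0.3, 0,0,1.5,0,0,0,0.3, 0,0,0,0,0,0,0.3]'; python3 - <<'E'
from h import *
go([.499,.2501,.014],np.radians(176.85));print(pose()[2]["wrist_force"])
E
```

```text
time: 60.97
position: [0.5007, 0.2515, 0.0148]
eef_rot: [0.002, -0.687, 0.727, 0.001]
wrist_force: [-0.7, -0.8, -2.5]
gripper_width: 0.381
tool shift mm [1.5 1.6 0.8] turn deg [-0.1   0.28 -0.09] final-frame shift [1.5 1.6 0.8]
[-0.72942672 -0.76530165 -2.50189301]
```

```bash
python3 -m creep '[0,0,0,0,0,0,0.5, 0,0,0,0,0,0,0.5, 0,0,0,0,0,0,0.5, 0,0,-8,0,0,0,0.5, 0,0,-20,0,0,0,0.5, 0,0,-25,0,0,0,0.5, 0,0,-25,0,0,0,0.5, 0,0,-25,0,0,0,0.5, 0,0,-25,0,0,0,0.5, 0,0,-15,0,0,0,0.5, 0,0,0,0,0,0,0.5]' 60; python3 - <<'E'
from h import *
W,im,d=cloud("wrist");arms(W,im)
W,im,d=cloud("scene");arms(W,im);save("s20",im,4,(200,150,390,290))
E
python3 -m creep '[0,0,-2,0,0,4,0.54, 0,0,-2,0,0,6.8,0.54, 0,0,-2,0,0,6.8,0.54, 0,0,-2,0,0,6.8,0.54, 0,0,-2,0,0,6.8,0.54, 0,0,-2,0,0,6.8,0.54, 0,0,-2,0,0,6.8,0.54, 0,0,-2,0,0,6.8,0.54, 0,0,-2,0,0,6.8,0.54, 0,0,-2,0,0,6.8,0.54, 0,0,-2,0,0,6.8,0.54, 0,0,-2,0,0,6.8,0.54, 0,0,-2,0,0,6.8,0.54, 0,0,0,0,0,4,0.54, 0,0,0,0,0,0,0.54]'; python3 - <<'E'
from h import *
goc(-27,-67.5,180)
E
```

```text
time: 61.88
position: [0.5015, 0.2513, 0.1713]
eef_rot: [0.006, -0.687, 0.727, -0.0]
wrist_force: [1.5, 0.5, -0.3]
gripper_width: 0.5
head [168. 184.] [592.5 246.1] [49.  33.3] 87.0 ztop 0.0383
head [252. 184.] [500.7 251.2] [49.  32.4] 87.7 ztop 0.0385
stem [595.6 309.7] angle 85.49 ymax 0.3516
stem [504.7 327.7] angle 86.54 ymax 0.3823
head [311. 193.] [502.5 252. ] [49.5 32.9] 88.6 ztop 0.0397
head [318. 218.] [595.1 245.8] [46.5 31.2] 87.5 ztop 0.0397
stem [507.  330.6] angle 87.82 ymax 0.3836
stem [599.4 326.2] angle 86.66 ymax 0.376
time: 63.23
position: [0.485, 0.2455, 0.167]
eef_rot: [-0.019, 0.065, 0.998, -0.005]
wrist_force: [0.2, 0.2, 0.2]
gripper_width: 0.54
tool shift mm [-177.7 -299.5  -15.8] turn deg [-0.73 -2.11 -0.4 ] final-frame shift [-176.2 -300.5  -13. ]
```

View pics/s20.png

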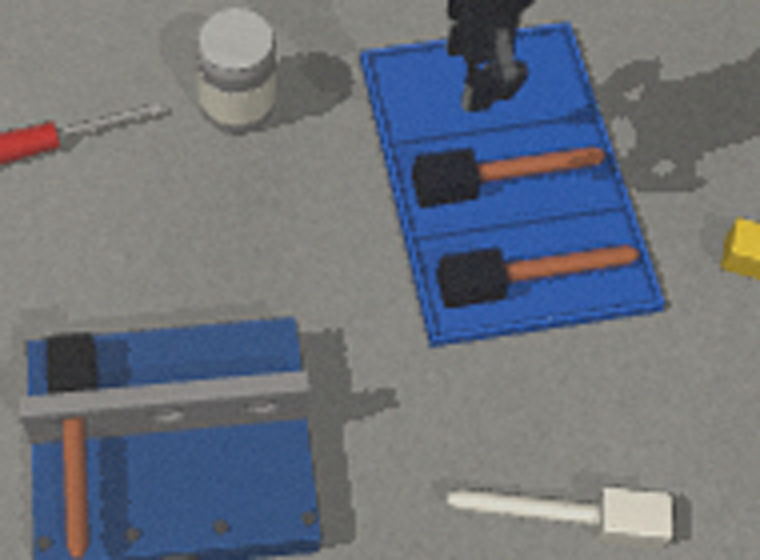

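Two arms lie flat in the tray, at (445,177) and (472,277). The third is in hole2, with its head at (72,360).

```bash
python3 -m creep '[0,0,-4,-0.7,-2.1,-0.4,0.54, -12,-20,-4,0,0,0,0.54, -18,-31,-3,0,0,0,0.54, -18,-31,-3,0,0,0,0.54, -18,-31,-2,0,0,0.3,0.54, -18,-31,-2,0,0,0.3,0.54, -18,-31,0,0,0,0.3,0.54, -18,-31,0,0,0,0.3,0.54, -18,-31,0,0,0,0,0.54, -18,-31,0,0,0,0,0.54, -10,-15,6,0,0,0,0.54, -4,-4,12,0,0,0,0.54, 0,0,10,0,0,0,0.54, 0,0,0,0,0,0,0.54]'; python3 - <<'E'
from h import *
im=heads();goc(-27,-67.7,65)
E
```

```text
time: 64.4
position: [0.6153, -0.072, 0.1334]
eef_rot: [-0.014, 0.053, 0.998, -0.001]
wrist_force: [-0.1, -0.2, -0.5]
gripper_width: 0.54
head in clamp [-25.4 -67.1] [33.5 51.6] 89.5
tool shift mm [-10.2  -1.8  68.8] turn deg [-0.16 -1.58  0.9 ] final-frame shift [-8.3 -1.9 69. ]
```

```bash
python3 -m creep '[-8,-4,8,-0.2,-1.5,0.9,0.54, 0,-1,14,0,0,0,0.54, 0,0,4,0,0,0,0.54, 0,0,0,0,0,0,0.54]'; python3 - <<'E'
from h import *
goc(-27,-67.5,65)
E
```

```text
time: 64.78
position: [0.6199, -0.0704, 0.1068]
eef_rot: [-0.002, 0.057, 0.998, 0.001]
wrist_force: [0.2, 0.6, 0.4]
gripper_width: 0.538
tool shift mm [-3.9 -3.6 41.8] turn deg [ 0.15 -0.21  0.52] final-frame shift [-3.8 -3.4 41.8]
```

```bash
python3 -m creep '[-3,-4,1,0,-0.2,0.5,0.54, 0,-0.5,0,0,0,0,0.54]'; python3 - <<'E'
from h import *
goc(-27,-67.5,65)
E
```

```text
time: 64.95
position: [0.6218, -0.0728, 0.1066]
eef_rot: [-0.0, 0.059, 0.998, 0.001]
wrist_force: [-0.0, 0.1, -0.5]
gripper_width: 0.539
tool shift mm [-1.6 -1.4 41.6] turn deg [ 0.16 -0.03  0.2 ] final-frame shift [-1.6 -1.3 41.6]
```

```bash
python3 -m creep '[-0.5,-1.7,10,0,0,0.2,0.54, 0,-0.5,14,0,0,0,0.54, 0,-0.5,13,0,0,0,0.54, 0,0,6,0,0,0,0.54, 0,0,0,0,0,0,0.54]'; python3 - <<'E'
from h import *
goc(-27,-67.5,63)
E
```

```text
time: 65.37
position: [0.6248, -0.0754, 0.0645]
eef_rot: [0.003, 0.061, 0.998, 0.001]
wrist_force: [0.2, 0.5, 0.2]
gripper_width: 0.539
tool shift mm [1.7 1.  1.5] turn deg [0.11 0.37 0.05] final-frame shift [1.7 1.  1.5]
```

```bash
python3 -m creep '[2,1,1,0,0.3,0,0.3, 0,0,0,0,0,0,0.3, 0,0,0,0,0,0,0.3, 0,0,0,0,0,0,0.3, 0,0,0,0,0,0,0.3]' 70; python3 - <<'E'
from h import *
goc(-155,-67.5,67);print(pose()[2]["wrist_force"])
E
python3 -m creep '[4,0,-3,0,0,0,0.3, 10,0,0,0,0,0,0.3, 12,0,0,0,0,0,0.3, 12,0,0,0,0,0,0.3, 12,0,0,0,0,0,0.3, 12,0,0,0,0,0,0.3, 0,0,0,0,0,0,0.3]'; python3 - <<'E'
from h import *
goc(-155,-67.5,67);print(pose()[2]["wrist_force"])
E
```

```text
time: 65.78
position: [0.6226, -0.0741, 0.0641]
eef_rot: [0.0, 0.061, 0.998, 0.001]
wrist_force: [0.7, -0.1, -3.0]
gripper_width: 0.387
tool shift mm [127.4   0.   -2.9] turn deg [0.12 0.   0.04] final-frame shift [ 1.274e+02 -1.000e-01 -2.900e+00]
[ 0.6856451  -0.05922599 -2.98583226]
time: 66.37
position: [0.5575, -0.0661, 0.068]
eef_rot: [-0.0, 0.061, 0.998, 0.001]
wrist_force: [-1.4, 0.8, -2.4]
gripper_width: 0.383
tool shift mm [61.7  0.   1. ] turn deg [ 0.11 -0.02  0.05] final-frame shift [61.7 -0.   1. ]
[-1.43482562  0.80396784 -2.42021361]
```

```bash
python3 -m creep '[12,0,0,0,0,0,0.3, 14,0,0,0,0,0,0.3, 14,0,0,0,0,0,0.3, 14,0,0,0,0,0,0.3, 12,0,0,0,0,0,0.3, 6,0,0,0,0,0,0.3, 0,0,-10,0,0,0,0.3, 0,0,-20,0,0,0,0.3, 0,0,-25,0,0,0,0.3, 0,0,-25,0,0,0,0.3, 0,0,0,0,0,0,0.3]'; python3 -m creep '[0,0,-2,0,0,-4,0.3, 0,0,-2,0,0,-6.8,0.3, 0,0,-2,0,0,-6.8,0.3, 0,0,-2,0,0,-6.8,0.3, 0,0,-2,0,0,-6.8,0.3, 0,0,-2,0,0,-6.8,0.3, 0,0,-2,0,0,-6.8,0.3, 0,0,-2,0,0,-6.8,0.3, 0,0,-2,0,0,-6.8,0.3, 0,0,-2,0,0,-6.8,0.3, 0,0,-2,0,0,-6.8,0.3, 0,0,-2,0,0,-6.8,0.3, 0,0,-2,0,0,-6.8,0.3, 0,0,-2,0,0,-5,0.3, 0,0,0,0,0,0,0.3]' 70; python3 - <<'E'
from h import *
p,r,s=pose();print(s["wrist_force"],s["gripper_width"])
go([.4071,.2551,.18],np.radians(176.85))
E
```

```text
time: 67.28
position: [0.4875, -0.0582, 0.1557]
eef_rot: [0.004, 0.061, 0.998, 0.001]
wrist_force: [0.7, 0.8, -1.7]
gripper_width: 0.385
time: 68.53
position: [0.5019, -0.0618, 0.1927]
eef_rot: [0.008, -0.696, 0.718, -0.011]
wrist_force: [0.5, 0.5, -3.1]
gripper_width: 0.382
[ 0.46930926  0.51681656 -3.09990395] 0.38238481646263706
tool shift mm [-313.8  105.1    8.5] turn deg [-1.6  -0.22  1.33] final-frame shift [-311.2  112.1   12.7]
```

```bash
python3 -m creep '[-6,3,0,-1.6,-0.2,1,0.3, -22,8,0,0,0,0,0.3, -30,12,0,0,0,0,0.3, -30,12,0,0,0,-0.3,0.3, -30,12,0,0,0,-0.3,0.3, -30,12,0,0,0,-0.3,0.3, -30,12,0,0,0,-0.3,0.3, -30,12,0,0,0,-0.3,0.3, -30,12,0,0,0,0,0.3, -30,12,0,0,0,0,0.3, -22,8,3,0,0,0,0.3, -14,4,6,0,0,0,0.3, -4,0,6,0,0,0,0.3, 0,0,0,0,0,0,0.3]'; python3 - <<'E'
from h import *
go([.4071,.2551,.015],np.radians(176.85))
E
```

```text
time: 69.7
position: [0.4058, 0.2658, 0.1776]
eef_rot: [0.005, -0.683, 0.73, -0.004]
wrist_force: [0.6, 0.2, -2.8]
gripper_width: 0.384
tool shift mm [1.090e+01 1.000e-01 1.626e+02] turn deg [-0.74  0.09 -0.7 ] final-frame shift [ 10.6  -1.9 162.6]
```

```bash
python3 -m creep '[8,0,10,-0.7,0,-0.7,0.3, 0,0,22,0,0,0,0.3, 0,0,25,0,0,0,0.3, 0,0,25,0,0,0,0.3, 0,0,25,0,0,0,0.3, 0,0,18,0,0,0,0.3, 0,0,5,0,0,0,0.3, 0,0,0,0,0,0,0.3]'; python3 - <<'E'
from h import *
go([.4071,.2551,.015],np.radians(176.85))
W,im,d=cloud("wrist");save("w21",im,1.5)
E
```

```text
time: 70.37
position: [0.4129, 0.2532, 0.0452]
eef_rot: [0.003, -0.681, 0.732, -0.002]
wrist_force: [0.6, -0.3, -1.6]
gripper_width: 0.382
tool shift mm [-1.4  6.2 30.2] turn deg [-0.45  0.11 -1.01] final-frame shift [-1.6  5.9 30.2]
```

View pics/w21.png

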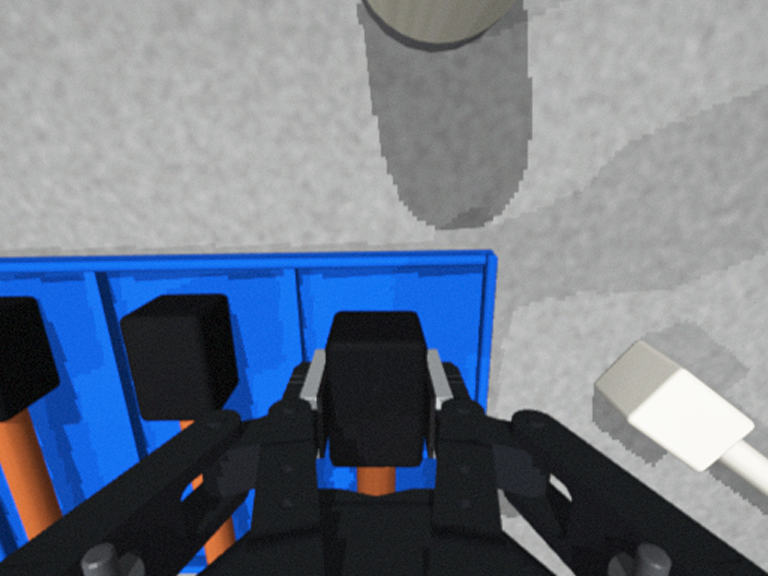

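```bash
python3 -m creep '[-1.5,6,4,-0.4,0,-1,0.3, 0,0.5,6,0,0,0,0.3, 0,0.5,6,0,0,0,0.3, 0,0,2,0,0,0,0.3, 0,0,0,0,0,0,0.3]'; python3 - <<'E'
from h import *
go([.4071,.2551,.014],np.radians(176.85));print(pose()[2]["wrist_force"])
E
```

```text
time: 70.83
position: [0.4099, 0.2563, 0.0307]
eef_rot: [0.005, -0.687, 0.726, -0.001]
wrist_force: [-0.4, 0.5, -1.9]
gripper_width: 0.385
tool shift mm [ 1.5  2.8 16.7] turn deg [-0.47  0.31 -0.03] final-frame shift [ 1.4  2.7 16.7]
[-0.41695382  0.52454508 -1.85910265]
```

```bash
python3 -m creep '[0,2.5,6,-0.4,0,0,0.3, 0,0.5,6,0,0,0,0.3, 0,0,3,0,0,0,0.3, 0,0,0,0,0,0,0.3]'; python3 - <<'E'
from h import *
go([.4071,.2551,.014],np.radians(176.85));print(pose()[2]["wrist_force"])
E
```

```text
time: 71.17
position: [0.4073, 0.2572, 0.0151]
eef_rot: [0.003, -0.687, 0.726, 0.001]
wrist_force: [-0.0, 0.3, -2.1]
gripper_width: 0.384
tool shift mm [2.1 0.1 1. ] turn deg [-0.14  0.36  0.  ] final-frame shift [2.1 0.1 1.1]
[-0.03441612  0.28653745 -2.09900827]
```

```bash
python3 -m creep '[0,0,0.5,0,0,0,0.3, 0,0,0,0,0,0,0.5, 0,0,0,0,0,0,0.5, 0,0,0,0,0,0,0.5, 0,0,-8,0,0,0,0.5, 0,0,-20,0,0,0,0.5, 0,0,-25,0,0,0,0.5, 0,0,-25,0,0,0,0.5, 0,0,-25,0,0,0,0.5, 0,0,-25,0,0,0,0.5, 0,0,-20,0,0,0,0.5, 0,0,-20,0,0,0,0.5, 0,0,0,0,0,0,0.5]' 60; python3 - <<'E'
from h import *
W,im,d=cloud("wrist");arms(W,im);save("w22",im,1.5)
W,im,d=cloud("scene");arms(W,im);save("s22",im,1.5)
s=arm.observe();print(s["position"],s["wrist_force"],s["time"])
E
```

```text
time: 72.25
position: [0.4071, 0.2562, 0.1971]
eef_rot: [0.006, -0.687, 0.726, 0.0]
wrist_force: [0.3, 0.2, 0.2]
gripper_width: 0.505
head [ 95. 178.] [592.1 246. ] [48.9 34. ] 86.6 ztop 0.0382
head [173. 178.] [499.6 251.3] [49.5 33.1] 87.0 ztop 0.0383
head [252. 179.] [406.9 257.9] [49.  32.3] 87.3 ztop 0.0384
stem [595.  322.8] angle 86.94 ymax 0.3762
stem [502.8 316.6] angle 85.29 ymax 0.3628
stem [410.8 334.5] angle 86.7 ymax 0.3887
head [305. 169.] [408.6 257. ] [33.4 45.6] 2.6 ztop 0.0394
head [311. 193.] [502.8 251.4] [47.8 31.7] 83.2 ztop 0.0396
head [318. 218.] [594.7 245.8] [47.4 31.2] 87.1 ztop 0.0398
stem [413.8 337.8] angle 86.65 ymax 0.3877
stem [507.2 330.1] angle 87.2 ymax 0.3829
stem [599.5 325.4] angle 87.11 ymax 0.3771
[0.40567589 0.25564021 0.19364715] [ 0.91402147 -0.79695034 -0.56452666] 72.35
```

View pics/w22.png

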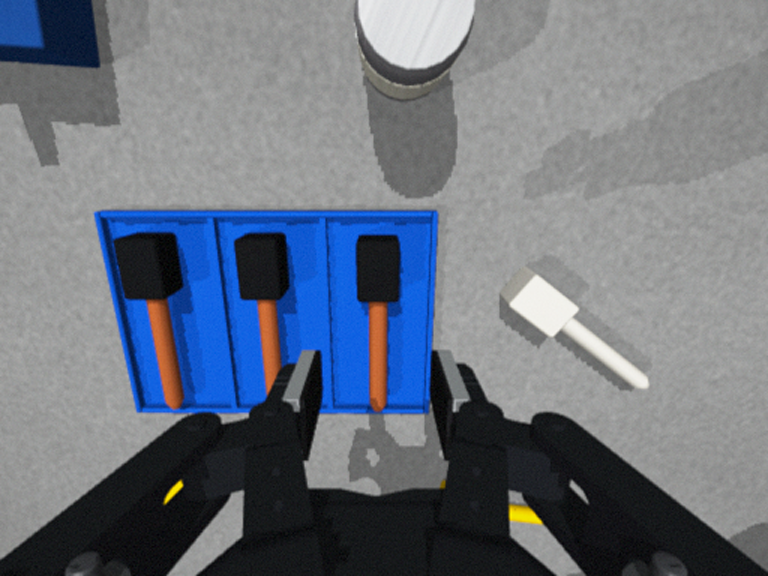

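View pics/s22.png

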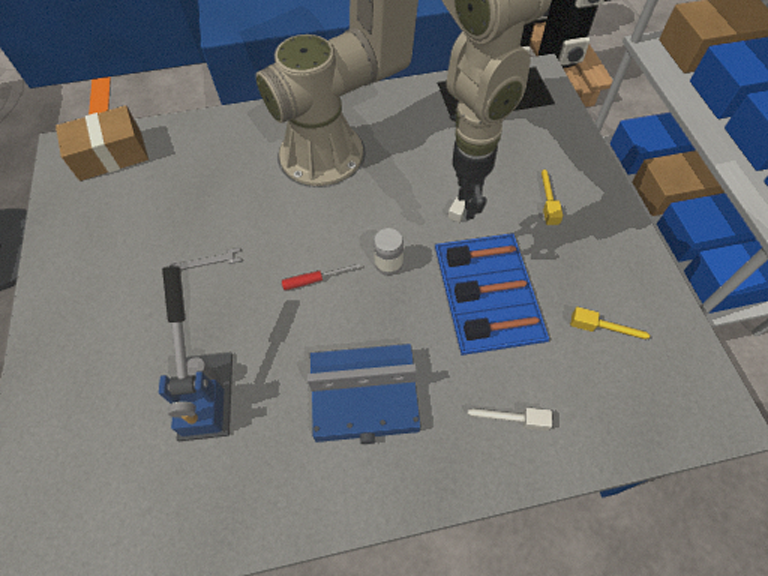

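All three arms lie flat in their compartments (wrist heads (148,265), (262,265) and (377,268), tops at 38 mm). The lever is up and the bystanders are where they were. Handing in.

```bash
python3 -c "
from rig import arm
print(arm.hand_in())"
```

```text
the job is handed in; nothing more can be done
None
```

I put all three contact arms through the flange holes, made four full strokes of the pump lever, then pulled the arms out and laid one in each tray compartment. The job was handed in at about 72 s of the 210 s allowed; no verdict was reported.

- **Arms in the flange:** the heads measured flush against the flange, at about -67, 0 and +68 mm across the clamp.
- **Strokes:** each stroke reached the lever's stop, judged from the fingertip height and a force rise. Each time the lever looked fully back up in the scene picture. I had no direct reading of the lever angle.
- **Final check:** in the wrist and scene views the three arms lie flat with head tops at about 38–40 mm, which puts the stem axis at about 22 mm. The lever is up, the robot is clear, and the wrench, can and screwdriver look unmoved.
- **Off plan:** the wrist force reached 86 N at the stop in stroke three and about 56 N in stroke four. Both are under the 120 N wrist limit. The presses were made with the closed fingertips, and I saw no contact by the gripper body, but I had no separate reading for its 40 N limit.

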